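# Make up a spares kit to the weight of the reference kit

### The arm

A 7-joint arm with a two-finger parallel gripper is mounted at the origin on the work surface. World frame = base frame: x ahead of the robot, y to its left, z up, the work surface at z = 0. Lengths are in mm, angles in rad, forces in N, time in s.
With the tool pointing down it reaches from about 400 to 875 mm from the base axis. Payload 4.4 kg.
Tool frame: the origin (TCP) lies at the very end of the fingers, on their centre line; the grasp point (between the pads) lies 19 mm behind it; x points along the fingers, y is the direction in which the jaws open and shut, and the axes are right-handed (so a half turn about x gives the same grasp; the last joint's range is limited). The gripper opens to 85 mm and grips with 20 to 120 N. Pads are 22 mm wide; open, the fingers measure 114 mm over their backs; the gripper's body (76 mm by 85 mm) begins 54 mm behind the grasp point. The pads swing forward as they close: fully open they stand 13 mm farther back than shut.
Start: joints at [-1.23, 0.628, 0.038, 1.517, -0.027, 0.996, -0.02], TCP at [257.165, 596.979, 231.313] pointing down, gripper open.
Joint ranges: [-3.06, 3.06], [-0.37, 2.12], [-1.25, 1.32], [0.18, 2.47], [-1.1, 4.24], [0.23, 1.98], [-2.94, 2.94]. Speed limits (rad/s): [2.57, 2.57, 3.14, 3.14, 3.14, 3.14, 3.14].

### API

Orientations are given as [roll, pitch, yaw] about the fixed x, y, z axes, in that order (R = Rz(yaw) Ry(pitch) Rx(roll)).
In Python, from cell import readout, cams, order gives the robot as it stands. The module is installed in compiled form; this text tells all that it offers.
- The arm moves only by the shell command python3 -m creep 'ROWS'. ROWS is JSON, a list of rows, each a list of 3 entries, a list of its own where there are three numbers: the shift along the tool's x, y, z in units of 10 cm (1.0 is 10 cm), then the turn about the tool's x in units of pi/4 rad (1.0 is pi/4 rad), then the closure, from 0 (fully open) to 1 (shut). In form: [[[x, y, z], spin, gripper], ...]. A call has 1 to 20 rows; each row is the pose to reach, as a shift and turn from the pose commanded when the call began, along the tool's axes at that moment; what a row does not reach only later rows make up. A row lasts 1/10 s, in which the tool goes at most 50 mm and 8.59 degrees, less where a joint would pass 70% of its speed; a pose out of reach is approached as far as the arm can. A call with a number of a shift or a turn outside -1 to 1 is refused whole. A call with a gripper value outside its range is refused whole. The fingers move at their own pace and stop on an object; the grip force is fixed at half the most. Time passes only in rows, so rows that repeat a pose let the fingers close. It gives the time, the measured TCP pose, the force and the opening at its end, in the units of the state.
- readout.read_state(): the state, without advancing time (a new reading comes with each control period).
- cams.get_image(name): name is "side" or "top" or "wrist"; returns the picture (384x512x3 uint8, blue, green, red); there is no depth.
- cams.get_calibration(name): a dict with "fx", "fy", "cx", "cy" (pixels), "R" (3x3) and "t" (3): a world point X has camera coordinates R X + t. Camera axes: x right, y down, z forward; pixel columns grow to the right and rows downward; lengths in mm; the calibration is good to about 2 mm. A picture is of the moment at which its call begins: read the wrist's pose just before it. get_calibration takes no time and is no camera call; for the wrist camera it gives the pose at the moment of the call.
- order.finish_job(): hands the job in, once; it reports no verdict.
The state is a dict: "clock": time; "qpos": joint angles; "qd": joint speeds; "tau": joint torques, N m; "eef_pos": TCP position; "tool_rot": TCP orientation; "force": force on the tool from outside, world axes, zero at the start; "torque": the same for the moment, N m; "width": finger opening in mm.
Only numpy, scipy, OpenCV 4.12 (cv2) and the standard library are available. Lean on these libraries where they do the work, as an engineer would, in place of code of your own. Each camera call takes 0.05 s, during which the arm holds its last target.

### The job

Find the one of the three aluminium cans that nests fully home in the grey tub, by trying them in turn, and then set the tub with that can in it upright on the empty pan of the balance. After that add heat sinks to the same pan until the beam levels against the sealed reference box, and stand the two cans you did not use upright in the black tray. Leave the reference box, the mug, the reel and the screwdriver where they are.

Things in the scene. Friction and masses are not known exactly. Their poses are not given: they have to be found in the camera images.
- tub_f_mid (a point): open round grey tub, 68 mm outside diameter, 45 mm high, 150 g. One of three that differ in bore and depth is present, the others read None. Only one can nests: with 2 mm play all round it goes down until its collar rests on the rim. A wider can stops with its foot on the rim (collar at least 14 mm above it), a narrower one on the floor, with its collar 6 mm or more above the rim. Point on the axis, half-way up
- tub_g_mid (a point): open round grey tub, 68 mm outside diameter, 45 mm high, 150 g. One of three that differ in bore and depth is present, the others read None. Only one can nests: with 2 mm play all round it goes down until its collar rests on the rim. A wider can stops with its foot on the rim (collar at least 14 mm above it), a narrower one on the floor, with its collar 6 mm or more above the rim. Point on the axis, half-way up
- tub_h_mid (a point): open round grey tub, 68 mm outside diameter, 45 mm high, 150 g. One of three that differ in bore and depth is present, the others read None. Only one can nests: with 2 mm play all round it goes down until its collar rests on the rim. A wider can stops with its foot on the rim (collar at least 14 mm above it), a narrower one on the floor, with its collar 6 mm or more above the rim. Point on the axis, half-way up
- can_k_head (a point): turned aluminium can standing upright on the bench, 120 g: a round body 60 mm across and 20.5 mm high with a 3 mm bevel round its foot, above it a collar 66 mm across and 4 mm thick, above that a round head to grip, 44 mm across and 36 mm high. Point in the middle of the head, on the axis: 42.5 mm above the foot, 22 mm above the underside of the collar, 18 mm below the top
- can_l_head (a point): turned aluminium can standing upright on the bench, 120 g: a round body 54 mm across and 28.5 mm high with a 3 mm bevel round its foot, above it a collar 66 mm across and 4 mm thick, above that a round head to grip, 44 mm across and 36 mm high. Point in the middle of the head, on the axis: 50.5 mm above the foot, 22 mm above the underside of the collar, 18 mm below the top
- can_m_head (a point): turned aluminium can standing upright on the bench, 120 g: a round body 48 mm across and 36.5 mm high with a 3 mm bevel round its foot, above it a collar 66 mm across and 4 mm thick, above that a round head to grip, 44 mm across and 36 mm high. Point in the middle of the head, on the axis: 58.5 mm above the foot, 22 mm above the underside of the collar, 18 mm below the top
- sink_1_mid (a point): finned aluminium heat sink lying on its base, 70 mm long (its x), 30 mm wide (its y), 36 mm high, about 100 g, all alike; centre, half-way up. Four to six of the six are present, the others read None
- sink_2_mid (a point): finned aluminium heat sink lying on its base, 70 mm long (its x), 30 mm wide (its y), 36 mm high, about 100 g, all alike; centre, half-way up. Four to six of the six are present, the others read None
- sink_3_mid (a point): finned aluminium heat sink lying on its base, 70 mm long (its x), 30 mm wide (its y), 36 mm high, about 100 g, all alike; centre, half-way up. Four to six of the six are present, the others read None
- sink_4_mid (a point): finned aluminium heat sink lying on its base, 70 mm long (its x), 30 mm wide (its y), 36 mm high, about 100 g, all alike; centre, half-way up. Four to six of the six are present, the others read None
- sink_5_mid (a point): finned aluminium heat sink lying on its base, 70 mm long (its x), 30 mm wide (its y), 36 mm high, about 100 g, all alike; centre, half-way up. Four to six of the six are present, the others read None
- sink_6_mid (a point): finned aluminium heat sink lying on its base, 70 mm long (its x), 30 mm wide (its y), 36 mm high, about 100 g, all alike; centre, half-way up. Four to six of the six are present, the others read None
- pan_work_top (a point): the empty steel pan of the balance, 220 mm along its x, 180 mm along its y, with a 10 mm high rim 3 mm thick; stays level as it rises and sinks. Point at the centre of its upper face, about 85 mm above the bench when the beam is level, 16 mm higher when the other pan is fully down
- pan_ref_top (a point): the other pan of the balance, the same shape, 240 mm from the work pan; carries the reference kit box. Point at the centre of its upper face
- box_u_mid (a point): sealed cardboard reference kit box, 58 x 120 x 90 mm high, on the reference pan; centre. Three alike exist, of different weights; one is present. It weighs as much as a tub with its can and two, three or four heat sinks
- box_v_mid (a point): sealed cardboard reference kit box, 58 x 120 x 90 mm high, on the reference pan; centre. Three alike exist, of different weights; one is present. It weighs as much as a tub with its can and two, three or four heat sinks
- box_w_mid (a point): sealed cardboard reference kit box, 58 x 120 x 90 mm high, on the reference pan; centre. Three alike exist, of different weights; one is present. It weighs as much as a tub with its can and two, three or four heat sinks
- beam (a joint): angle of the balance beam, rad: 0 is level (both pans equally high), negative means the reference pan is lower, stops at -0.13 and +0.13; one heat sink too few or too many swings it right to or nearly to a stop, and it settles in about a second. Once the weights match it rests within 0.03 of level
- tray_in (a point): fixed open black tray for unused cans, 200 mm (its x) by 120 mm (its y), 30 mm high, walls 4 mm; centre of its inner floor, 4 mm above the bench
- mug_mid (a point): white mug, 76 mm across, 90 mm high, a bystander; centre
- spool_mid (a point): reel 60 mm across, 50 mm high, a bystander; centre
- driver_mid (a point): screwdriver lying on the bench beyond the cans, a bystander; a point on it

How it is judged:
By the outcome, as a careful person would: the job done as asked, in the order asked, and still so for the second after the job is handed in, with the robot touching nothing.
Of box_u, box_v, box_w only 1 to 1 are there at a start; the rules pass over those that are not, and their reading is None.
Of tub_f, tub_g, tub_h only 1 to 1 are there at a start; the rules pass over those that are not, and their reading is None.
Of sink_1, sink_2, sink_3, sink_4, sink_5, sink_6 only 4 to 6 are there at a start; the rules pass over those that are not, and their reading is None.
At some moment in a run one of sink_1, sink_2, sink_3, sink_4, sink_5, sink_6 may be knocked a few centimetres aside while the robot is not near it.
It also fails if it takes over 210 s, if anything falls off the work surface, if the arm or the gripper's body presses on something with over 40 N, if the wrist force passes 120 N, or if a joint passes its speed limit or range.

## Working session

There is one attempt and no reset: what is moved stays moved. The work goes in short steps, Python scripts to look and compute and a shell command to move; the robot and the scene stay as the last step left them, time stands still between calls to the robot, and variables do not carry over. Pictures are saved under pics/ and viewed, and the job is handed in when it is done.

```bash
mkdir -p pics; ls; python3 - <<'E'
from cell import readout,cams
import cv2,numpy as np
s=readout.read_state();print({k:np.round(v,3).tolist() for k,v in s.items()})
for n in ("side","top","wrist"):
    cv2.imwrite(f"pics/{n}0.png",cams.get_image(n)); c=cams.get_calibration(n); print(n,{k:np.round(v,3).tolist() for k,v in c.items()})
E
```

```text
pics
{'clock': 0.0, 'qpos': [-1.23, 0.629, 0.038, 1.518, -0.027, 0.996, -0.02], 'qd': [-0.0, 0.001, -0.0, -0.001, -0.001, 0.002, -0.0], 'tau': [-0.0, -56.34, 1.226, -19.345, 0.011, 0.01, -0.0], 'eef_pos': [256.897, 596.375, 230.365], 'tool_rot': [-1.556, 1.569, -1.963], 'force': [-0.425, -0.054, 0.157], 'torque': [0.044, -0.017, 0.023], 'width': 85.206}
side {'fx': 381.685, 'fy': 381.685, 'cx': 261.491, 'cy': 189.319, 'R': [[0.907, -0.421, -0.002], [-0.252, -0.539, -0.804], [0.337, 0.73, -0.595]], 't': [-488.209, 252.506, 1003.523]}
top {'fx': 440.87, 'fy': 440.87, 'cx': 249.806, 'cy': 193.664, 'R': [[0.066, -0.998, -0.006], [-0.977, -0.063, -0.204], [0.204, 0.019, -0.979]], 't': [39.476, 591.381, 1352.892]}
wrist {'fx': 285.166, 'fy': 285.166, 'cx': 256.796, 'cy': 200.876, 'R': [[0.396, 0.918, -0.002], [0.872, -0.375, 0.315], [0.288, -0.127, -0.949]], 't': [-649.324, -40.8, 381.644]}
```

View pics/top0.png

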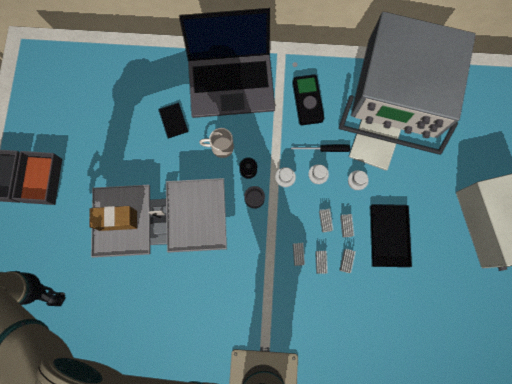

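View pics/side0.png

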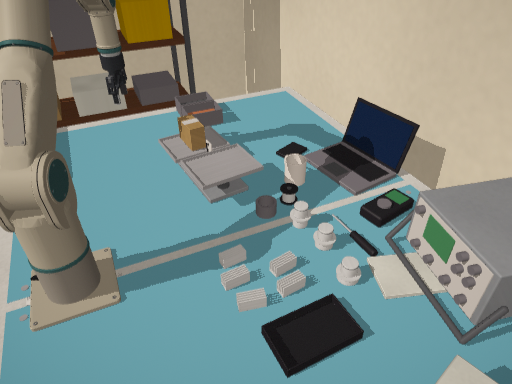

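View pics/wrist0.png

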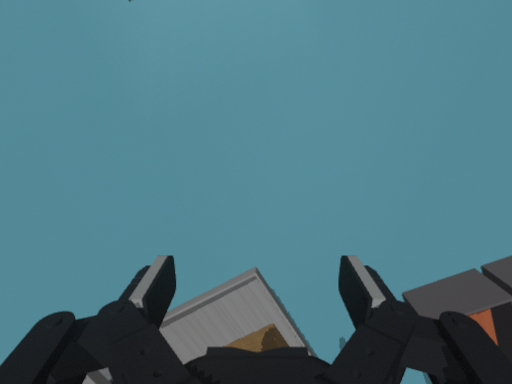

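The top view shows five heat sinks around (300–350, 210–265), cans near (286,177), (318,174) and (358,180), the tub at (255,198), the reel at (248,168), and the tray at (390,236). The work pan is at (196,213), and the box is on the left pan. I'll zoom in next.

```bash
cat > h.py <<'E'
from cell import readout,cams
import cv2,numpy as np
from scipy.spatial.transform import Rotation as Ro
def ray(n,u,v,cal=None):
    c=cal or cams.get_calibration(n); R=np.array(c["R"]);t=np.array(c["t"])
    d=R.T@np.array([(u-c["cx"])/c["fx"],(v-c["cy"])/c["fy"],1]); return -R.T@t,d
def plane(n,u,v,z,cal=None):
    o,d=ray(n,u,v,cal); return o+d*(z-o[2])/d[2]
def proj(n,X,cal=None):
    c=cal or cams.get_calibration(n); p=np.array(c["R"])@np.array(X,float)+np.array(c["t"]); return np.array([c["fx"]*p[0]/p[2]+c["cx"],c["fy"]*p[1]/p[2]+c["cy"]])
def tool():
    s=readout.read_state(); return s,np.array(s["eef_pos"]),Ro.from_euler("xyz",s["tool_rot"]).as_matrix()
def go(target,jawdeg=None):
    """print shift (10cm units) & turn(pi/4 units) to bring TCP to target with jaw axis (mod 180) at world angle jawdeg"""
    s,p,R=tool(); d=R.T@(np.array(target)-p)/100
    out="shift %s"%np.round(d,3)
    if jawdeg is not None:
        cur=np.degrees(np.arctan2(R[1,1],R[0,1])); a=(jawdeg-cur+90)%180-90
        # turn about tool x (down): positive tool turn = negative world-z
        out+=" cur jaw %.1f turn %.3f (alt %.3f) q7 %.2f"%(cur,-a/45,-(a-np.sign(a)*180)/45,s["qpos"][6])
    print(out)
def stat():
    s,p,R=tool(); print("t %.2f"%s["clock"],"p",np.round(p,1),"w %.1f"%s["width"],"F",np.round(s["force"],1),"jaw %.1f q7 %.2f"%(np.degrees(np.arctan2(R[1,1],R[0,1])),s["qpos"][6]),"down",np.round(R[:,0],3))
def crop(n,x0,y0,x1,y1,k,name,im=None):
    im=cams.get_image(n) if im is None else im
    cv2.imwrite("pics/"+name,cv2.resize(im[y0:y1,x0:x1],None,fx=k,fy=k,interpolation=cv2.INTER_CUBIC))
E
python3 - <<'E'
from h import *
crop("top",160,120,420,280,3,"t1.png",cv2.imread("pics/top0.png"))
crop("side",140,110,400,370,2,"s1.png",cv2.imread("pics/side0.png"))
_,p,R=tool();print(np.round(R,3))
for nm,u,v,z in [("tub",255,198,45),("can1",286,178,75),("can2",319,173,75),("can3",359,180,75),("tray",390,236,15),("pan",196,213,100),("reel",248,168,50),("mug",221,142,90),("box",110,218,160)]:
    X=plane("top",u,v,z);print(nm,np.round(X,0),np.hypot(X[0],X[1]).round())
E
```

```text
[[-0.001  0.396  0.918]
 [-0.001  0.918 -0.396]
 [-1.    -0.001  0.   ]]
tub [578.  61.  45.] 581.0
can1 [643. -34.  75.] 644.0
can2 [ 667. -139.   75.] 681.0
can3 [ 652. -267.   75.] 704.0
tray [ 487. -384.   15.] 620.0
pan [508. 239. 100.] 561.0
reel [675.  90.  50.] 681.0
mug [745. 181.  90.] 767.0
box [467. 483. 160.] 672.0
```

View pics/t1.png

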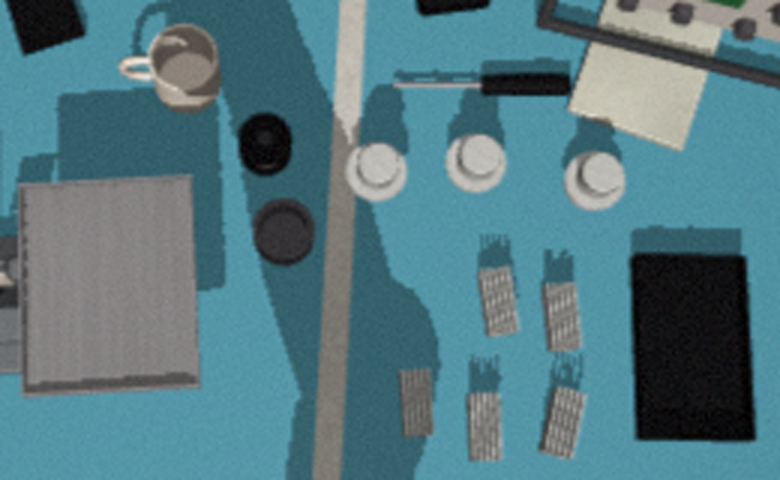

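View pics/s1.png

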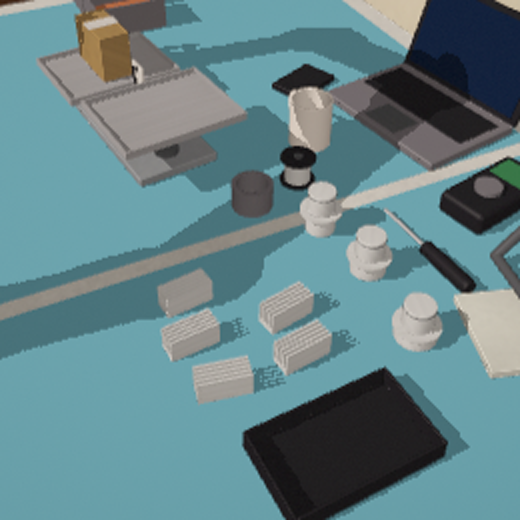

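```bash
python3 - <<'E'
from h import *
_,p,R=tool();c=cams.get_calibration("wrist");Rc=np.array(c["R"]);o=-Rc.T@c["t"]
print("cam in tool",np.round(R.T@(o-p),1),"\naxes in tool\n",np.round(R.T@Rc.T,3))
E
python3 -m creep '[[[0,-0.73,1],0,0],[[0,-0.73,1],0,0],[[0,-0.73,1],0,0]]'; python3 -m creep '[[[0,-0.73,1],0,0],[[0,-0.73,1],0,0],[[0,-0.73,1],0,0]]'; python3 -m creep '[[[0,-0.73,1],0,0],[[0,-0.73,1],0,0],[[0,-0.73,1],0,0]]';python3 -c "from h import *;stat()"
```

```text
cam in tool [-143.     0.4  -81.4] 
axes in tool
 [[ 0.001 -0.315  0.949]
 [ 1.     0.    -0.001]
 [ 0.     0.949  0.315]]
clock: 0.45
eef_pos: [323.2, 485.4, 231.0]
tool_rot: [-0.833, 1.567, -1.245]
force: [1.0, 0.7, -0.3]
width: 85.1
clock: 0.75
eef_pos: [385.7, 378.6, 231.2]
tool_rot: [-0.88, 1.568, -1.292]
force: [0.4, -0.1, 0.5]
width: 85.3
clock: 1.05
eef_pos: [448.3, 272.0, 231.3]
tool_rot: [-0.847, 1.568, -1.26]
force: [-0.3, 0.4, 0.5]
width: 85.2
t 1.05 p [448.3 272.  231.3] w 85.2 F [-0.3  0.4  0.5] jaw 66.4 q7 0.59 down [ 0.001 -0.003 -1.   ]
```

```bash
python3 -m creep '[[[0,-0.8,0.95],0,0],[[0,-0.8,0.95],0,0],[[0,-0.8,0.95],0,0]]' >/dev/null; python3 -m creep '[[[0,-0.8,0.95],0,0],[[0,-0.8,0.95],0,0],[[0,-0.8,0.95],0,0],[[0,-0.8,0.95],0,0],[[0,-0.8,0.95],0,0]]';python3 - <<'E'
from h import *
import pickle
stat(); c=cams.get_calibration("wrist");im=cams.get_image("wrist")
pickle.dump((c,im),open("w1.pkl","wb"));crop("wrist",0,0,512,384,1.5,"w1.png",im)
crop("top",160,120,420,280,3,"t2.png")
E
```

```text
clock: 1.85
eef_pos: [556.9, 54.8, 230.9]
tool_rot: [3.128, 1.57, 2.72]
force: [-0.4, 1.1, -0.3]
width: 85.3
t 1.85 p [556.9  54.8 230.9] w 85.3 F [-0.4  1.1 -0.3] jaw 66.6 q7 1.06 down [-0.001  0.    -1.   ]
```

View pics/w1.png

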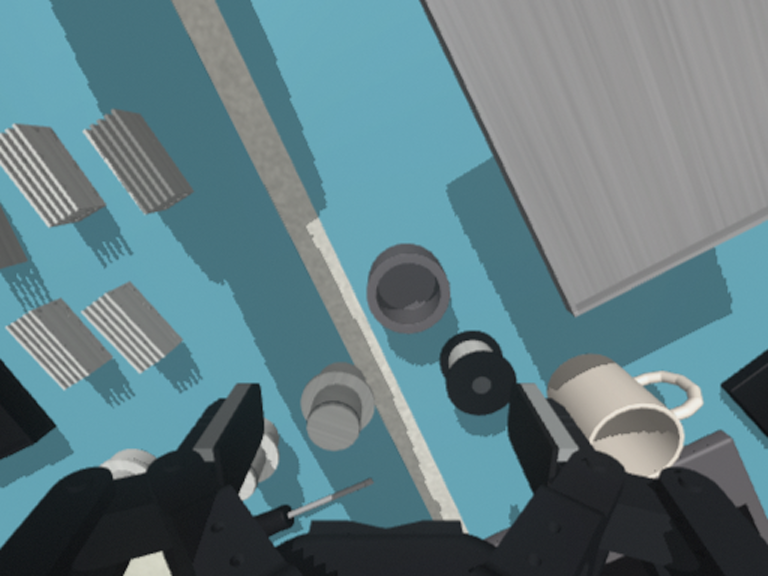

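View pics/t2.png

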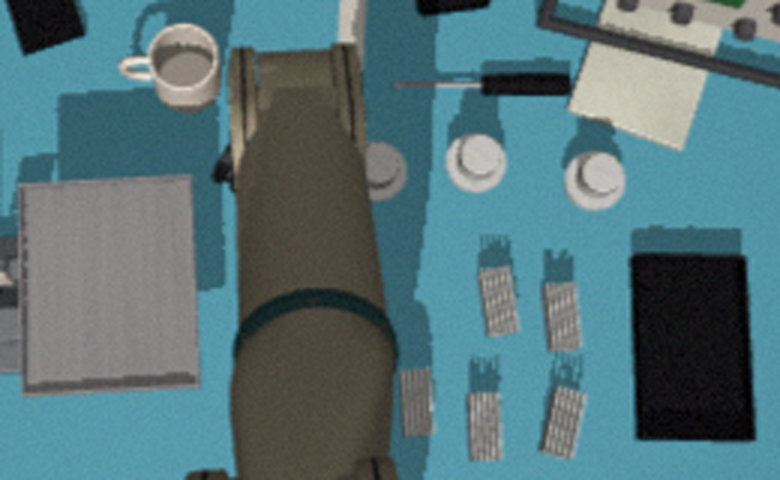

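```bash
python3 - <<'E'
from h import *
import pickle
c,im=pickle.load(open("w1.pkl","rb"))
crop("",235,150,310,235,8,"w1c.png",im)
E
```

```text
(no output)
```

View pics/w1c.png

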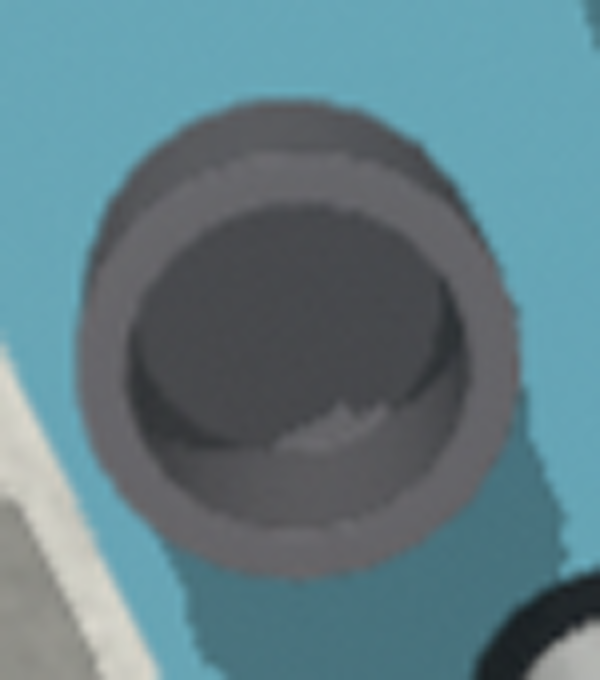

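```bash
python3 - <<'E'
from h import *
import pickle
s0=cv2.imread("pics/side0.png");t0=cv2.imread("pics/top0.png")
a=s0[190:295,285:375]; b=t0[155:200,265:385]
cv2.imwrite("pics/sc.png",cv2.resize(a,None,fx=6,fy=5.7)); cv2.imwrite("pics/tc.png",cv2.resize(b,None,fx=6,fy=6,interpolation=cv2.INTER_CUBIC))
for nm,t,s in [("c1",(286.7,175),(301.5,205)),("c2",(320.3,171.3),(325.5,228.5)),("c3",(360.7,177.3),(350,262.5))]:
    o1,d1=ray("top",*t);o2,d2=ray("side",*s);d1/=np.linalg.norm(d1);d2/=np.linalg.norm(d2)
    k=np.linalg.lstsq(np.c_[d1,-d2],o2-o1,rcond=None)[0];A=o1+k[0]*d1;B=o2+k[1]*d2;print(nm,np.round((A+B)/2,1),"gap %.1f"%np.linalg.norm(A-B))
c,im=pickle.load(open("w1.pkl","rb"));print("tub",plane("",272.4,195.4,45,c).round(1))
print("top check tub",proj("top",plane("",272.4,195.4,45,c)))
for z in (76.5,68.5): print("c1 wrist",plane("",333/1.5,425/1.5,z,c).round(1))
E
```

```text
c1 [654.  -36.3  74.5] gap 1.3
c2 [ 674.6 -144.2   61. ] gap 3.4
c3 [ 665.2 -276.6   54.7] gap 2.3
tub [583.4  64.1  45. ]
top check tub [254.04442681 196.21734357]
c1 wrist [652.8 -32.5  76.5]
c1 wrist [657.4 -35.7  68.5]
```

View pics/sc.png

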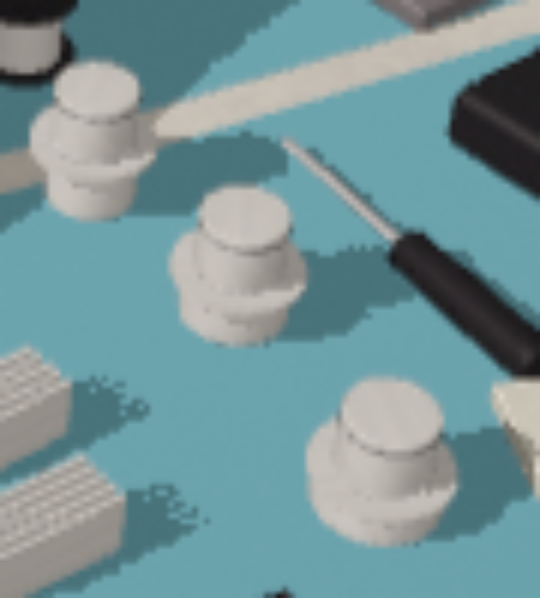

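View pics/tc.png

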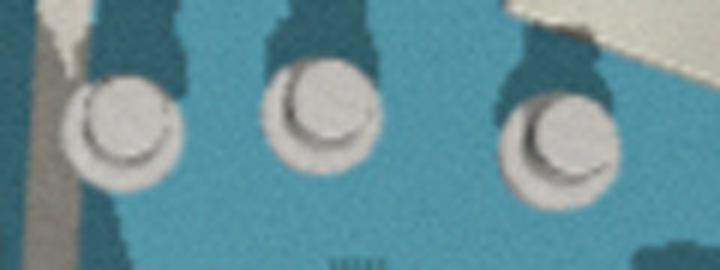

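Can 1 has a narrow, tall body and its top measures about 75 mm, so it is can_m. Can 2 is l and can 3 is k. The tub's inner-to-outer rim ratio is about 0.78, which suggests the 52 mm bore, so I'll try m first.

```bash
python3 - <<'E'
from h import *
go([653,-33.5,130])
E
```

```text
shift [ 1.009 -0.45   1.243]
```

```bash
python3 -m creep '[[[0,-0.3,0.7],0,0],[[0.2,-0.3,0.7],0,0],[[0.2,-0.3,0.7],0,0],[[0.2,-0.3,0.7],0,0],[[0.2,-0.3,0.7],0,0]]' >/dev/null;python3 - <<'E'
from h import *
import pickle
stat(); c=cams.get_calibration("wrist");im=cams.get_image("wrist")
pickle.dump((c,im),open("w2.pkl","wb"));crop("wrist",0,0,512,384,1.5,"w2.png",im)
print(proj("",[653,-33.5,76.5],c)*1.5)
go([653,-33.5,130])
E
```

```text
t 2.45 p [608.9   2.2 211.5] w 85.1 F [-0.2  0.1 -0.1] jaw 66.9 q7 1.16 down [-0.001  0.001 -1.   ]
[363.01585114 359.24649464]
shift [ 0.818 -0.156  0.543]
```

View pics/w2.png

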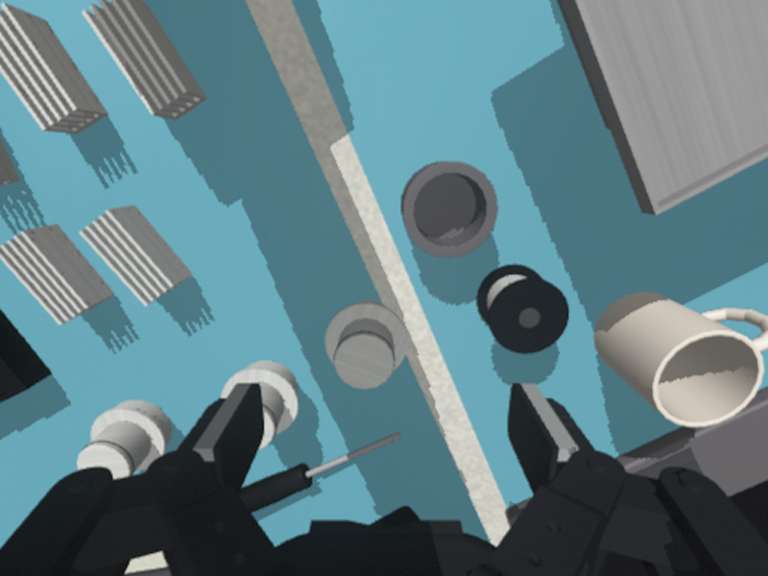

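The wrist view shows the top of can m at about (364,359) against a predicted (363,359). The estimate agrees, so I'll descend.

```bash
python3 -m creep '[[[0.3,-0.16,0.54],0,0],[[0.8,-0.16,0.54],0,0],[[0.8,-0.16,0.54],0,0],[[0.8,-0.16,0.54],0,0],[[0.8,-0.16,0.54],0,0]]' ;python3 - <<'E'
from h import *
import pickle
c,im=pickle.load(open("w2.pkl","rb"));print("tub",plane("",449/1.5,208/1.5,45,c).round(1))
go([653,-33.5,44])
E
```

```text
clock: 3.0
eef_pos: [653.5, -34.7, 133.2]
tool_rot: [0.814, 1.568, 0.409]
force: [0.6, 0.2, -0.0]
width: 85.6
tub [582.2  63.4  45. ]
shift [ 0.892  0.007 -0.011]
```

```bash
python3 -m creep '[[[0.3,0,-0.01],0,0],[[0.6,0,-0.01],0,0],[[0.8,0,-0.01],0,0],[[0.89,0,-0.01],0,0],[[0.89,0,-0.01],0,0],[[0.89,0,-0.01],0,1],[[0.89,0,-0.01],0,1],[[0.89,0,-0.01],0,1],[[0.89,0,-0.01],0,1],[[0.89,0,-0.01],0,1],[[0.89,0,-0.01],0,1],[[0.89,0,-0.01],0,1],[[0.89,0,-0.01],0,1],[[0.89,0,-0.01],0,1],[[0.89,0,-0.01],0,1]]';python3 - <<'E'
from h import *
stat()
crop("side",240,150,400,270,4,"s3.png")
E
```

```text
clock: 4.5
eef_pos: [653.1, -35.8, 43.9]
tool_rot: [0.478, 1.568, 0.071]
force: [-0.8, 1.1, 4.7]
width: 42.8
t 4.50 p [653.1 -35.8  43.9] w 42.8 F [-0.8  1.1  4.7] jaw 66.7 q7 1.23 down [ 0.003  0.    -1.   ]
```

View pics/s3.png

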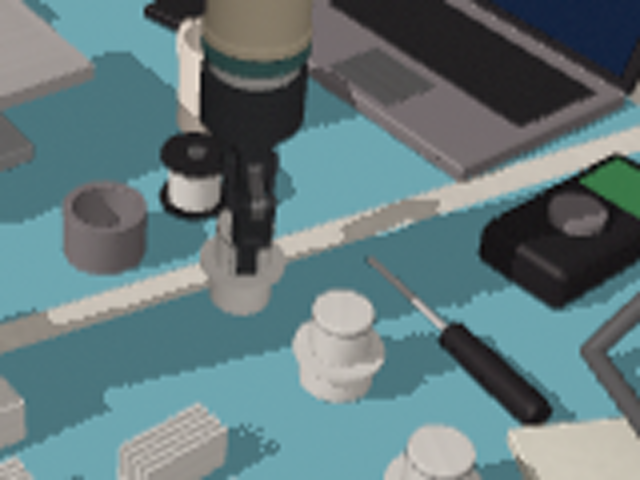

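```bash
python3 -m creep '[[[-0.3,0,0],0,1],[[-0.7,0,0],0,1],[[-0.8,0,0],0,1],[[-0.8,0,0],0,1],[[-0.8,0,0],0,1]]';python3 - <<'E'
from h import *
import pickle
stat();c=cams.get_calibration("wrist");im=cams.get_image("wrist");pickle.dump((c,im),open("w3.pkl","wb"));crop("wrist",0,0,512,384,1.5,"w3.png",im)
print("topcam can",plane("top",286.7,175,76.5),"tub",plane("top",254.7,197.3,45))
t0=cv2.imread("pics/top0.png");crop("",240,180,270,215,16,"t3.png",t0)
E
```

```text
clock: 5.05
eef_pos: [651.1, -35.8, 121.5]
tool_rot: [-2.858, 1.569, 3.019]
force: [-0.4, -0.3, -1.7]
width: 42.4
t 5.05 p [651.1 -35.8 121.5] w 42.4 F [-0.4 -0.3 -1.7] jaw 66.7 q7 1.22 down [-0.002  0.    -1.   ]
topcam can [652.86001902 -35.95782116  76.5       ] tub [579.92608908  61.78855627  45.        ]
```

View pics/w3.png

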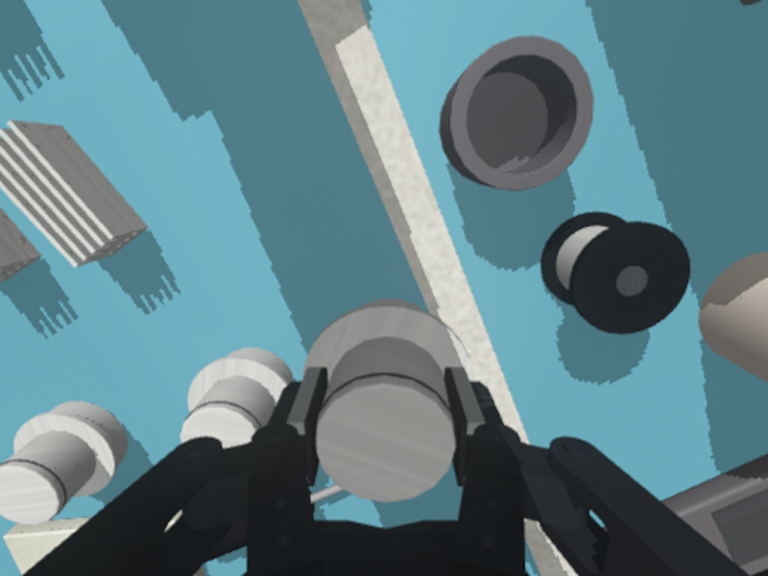

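View pics/t3.png

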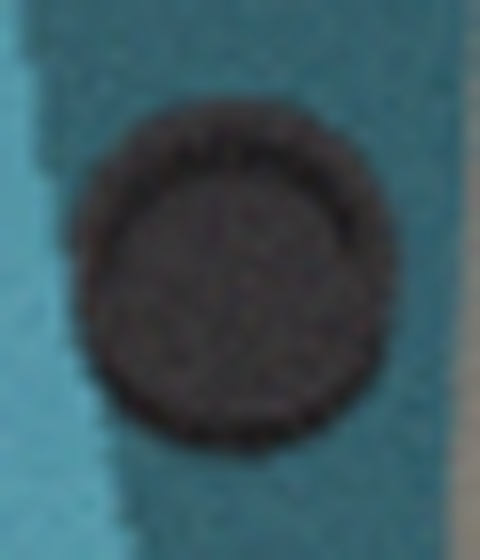

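```bash
python3 - <<'E'
from h import *
import pickle
c,im=pickle.load(open("w3.pkl","rb"))
P=plane("",386/1.5,437/1.5,154.1,c);print("can in hand",P)
g=cv2.cvtColor(im,cv2.COLOR_BGR2HSV)
m=((g[...,1]<70)&(g[...,2]<125)).astype(np.uint8);m[:, :285]=0;m[150:]=0
crop("",285,15,405,135,6,"w3m.png",im)
_,p,R=tool();print("tool-frame offset",R.T@(P-p))
E
```

```text
can in hand [650.20175005 -34.7843648  154.1       ]
tool-frame offset [-33.33618212   0.67972403  -0.8787265 ]
```

View pics/w3m.png

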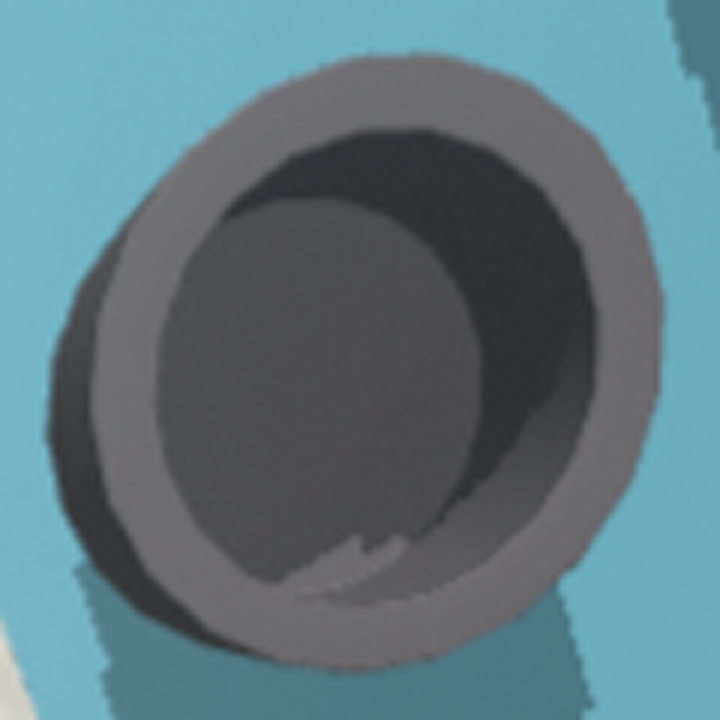

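```bash
python3 - <<'E'
from h import *
import pickle
c,im=pickle.load(open("w3.pkl","rb"))
P=plane("",347.9,75.7,45,c);print("tub",P)
off=np.array([-.9,1.0,0]) # can - tcp world
go([P[0]+.9,P[1]-1.0,125])
E
```

```text
tub [583.00267174  64.01166256  45.        ]
shift [-0.04   0.643 -1.004]
```

```bash
python3 -m creep '[[[0,0.3,-0.5],0,1],[[0,0.63,-1],0,1],[[0,0.63,-1],0,1],[[0,0.63,-1],0,1],[[0,0.63,-1],0,1]]';python3 - <<'E'
from h import *
import pickle
stat();c=cams.get_calibration("wrist");im=cams.get_image("wrist");pickle.dump((c,im),open("w4.pkl","wb"));crop("wrist",100,100,412,384,2,"w4.png",im)
crop("side",200,130,330,230,5,"s4.png")
go([583.2,62.8,125])
E
```

```text
clock: 5.6
eef_pos: [584.9, 61.0, 121.4]
tool_rot: [-1.899, 1.569, -2.305]
force: [0.3, -0.6, -0.6]
width: 42.9
t 5.60 p [584.9  61.  121.4] w 42.9 F [ 0.3 -0.6 -0.6] jaw 66.7 q7 1.08 down [-0.001 -0.001 -1.   ]
shift [-0.032  0.02  -0.036]
```

View pics/w4.png

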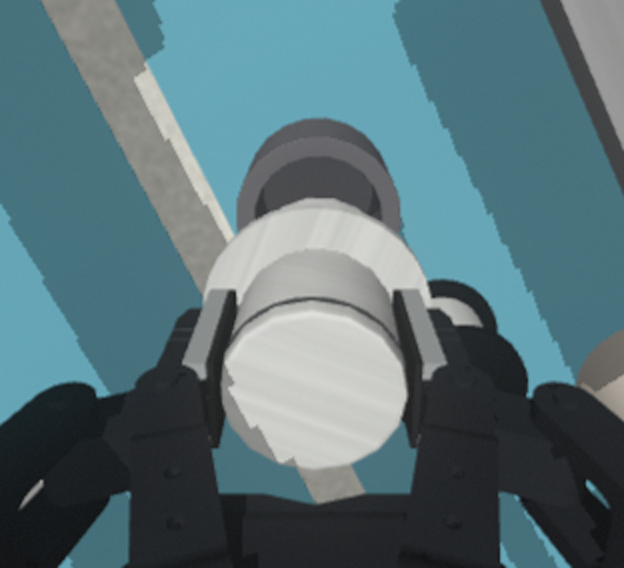

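View pics/s4.png

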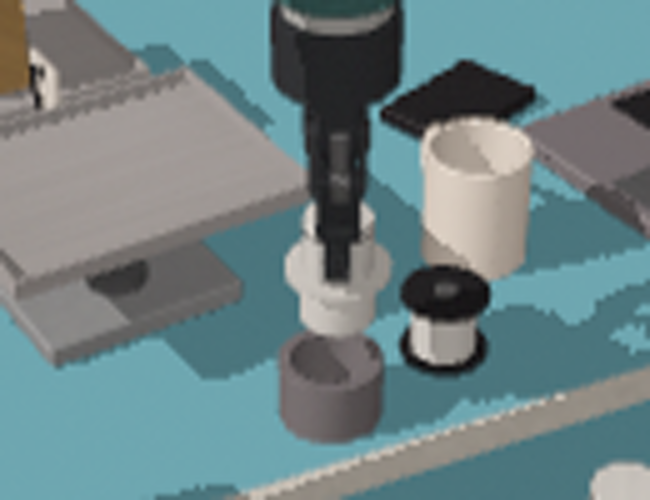

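```bash
python3 -m creep '[[[0.1,0.02,-0.035],0,1],[[0.2,0.02,-0.035],0,1],[[0.3,0.02,-0.035],0,1],[[0.36,0.02,-0.035],0,1],[[0.4,0.02,-0.035],0,1],[[0.4,0.02,-0.035],0,1],[[0.4,0.02,-0.035],0,1]]';python3 - <<'E'
from h import *
stat()
crop("wrist",100,100,412,384,2,"w5.png")
crop("side",200,130,330,230,5,"s5.png")
go([583.2,62.8,55])
E
```

```text
clock: 6.4
eef_pos: [582.5, 64.6, 82.2]
tool_rot: [-2.285, 1.57, -2.692]
force: [-0.1, -0.5, -1.9]
width: 42.6
t 6.40 p [582.5  64.6  82.2] w 42.6 F [-0.1 -0.5 -1.9] jaw 66.7 q7 1.07 down [-0. -0. -1.]
shift [ 0.276 -0.016  0.012]
```

View pics/w5.png

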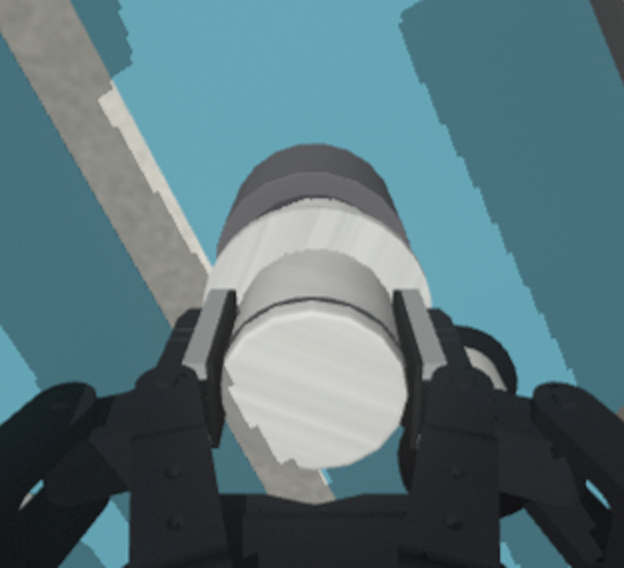

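View pics/s5.png

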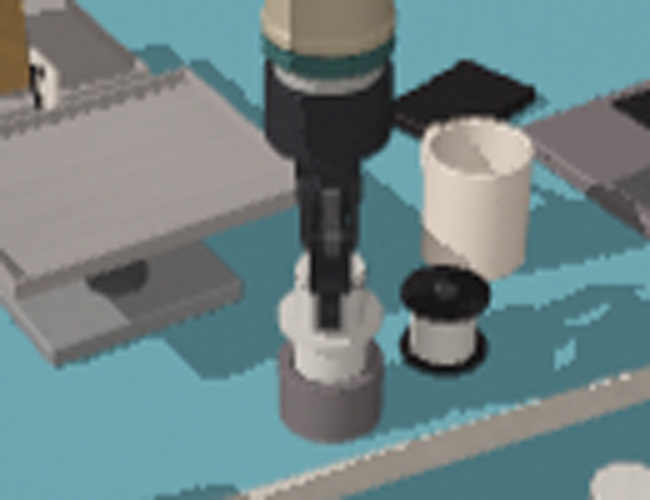

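The side view shows the can's foot inside the rim, about 7 mm below it, with no contact force. I'll continue down.

```bash
python3 -m creep '[[[0.08,-0.005,0.005],0,1],[[0.16,-0.01,0.01],0,1],[[0.22,-0.01,0.01],0,1],[[0.27,-0.01,0.01],0,1],[[0.29,-0.01,0.01],0,1],[[0.29,-0.01,0.01],0,1]]';python3 -c "from h import *;stat()"
```

```text
clock: 7.1
eef_pos: [583.1, 63.6, 53.1]
tool_rot: [3.005, 1.571, 2.598]
force: [-0.7, -0.2, -0.8]
width: 42.7
t 7.10 p [583.1  63.6  53.1] w 42.7 F [-0.7 -0.2 -0.8] jaw 66.7 q7 1.08 down [-0.  0. -1.]
```

```bash
python3 -m creep '[[[0,0,0],0,0],[[0,0,0],0,0],[[0,0,0],0,0],[[0,0,0],0,0],[[0,0,0],0,0],[[-0.3,0,0],0,0],[[-0.8,0,0],0,0],[[-1,0,0],0,0],[[-1,0,0],0,0],[[-1,0,0],0,0]]';python3 - <<'E'
from h import *
import pickle
stat();c=cams.get_calibration("wrist");im=cams.get_image("wrist");pickle.dump((c,im),open("w6.pkl","wb"));crop("wrist",100,100,412,384,2,"w6.png",im)
crop("side",200,130,330,230,5,"s6.png")
E
```

```text
clock: 8.1
eef_pos: [583.0, 63.5, 153.4]
tool_rot: [0.814, 1.57, 0.408]
force: [-0.2, -0.6, -0.8]
width: 85.3
t 8.10 p [583.   63.5 153.4] w 85.3 F [-0.2 -0.6 -0.8] jaw 66.7 q7 1.07 down [ 0.  0. -1.]
```

View pics/w6.png

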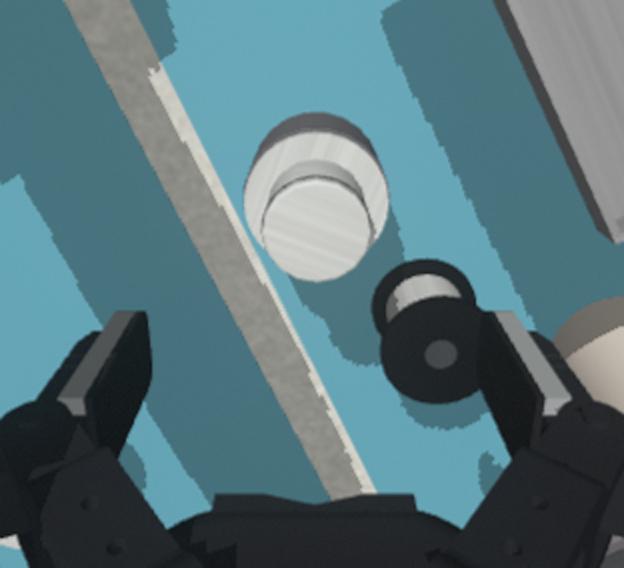

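View pics/s6.png

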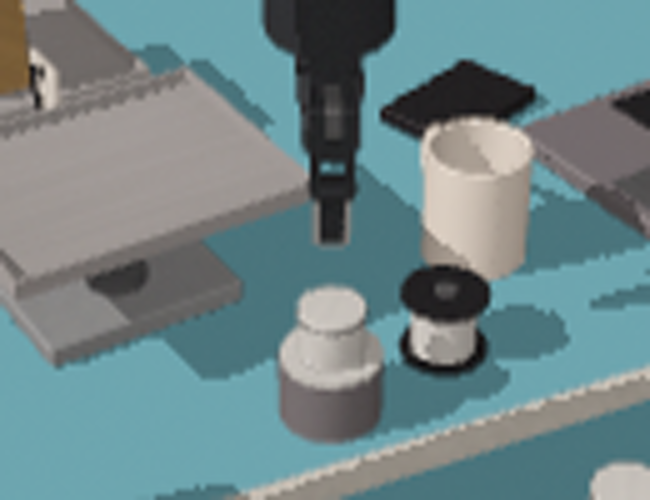

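The wrist and side views show can m seated with its collar flush on the tub rim. It is fully home, so m is the right can. Next I'll grip the tub itself.

```bash
python3 -m creep '[[[0.4,0,0],0,0],[[0.8,0,0],0,0],[[1,0,0],0,0],[[1,0,0],0,0],[[1,0,0],0,0]]'; python3 -c "from h import *;stat()";python3 -m creep '[[[0.15,0,0],0,0],[[0.25,0,0],0,0],[[0.32,0,0],0,0],[[0.35,0,0],0,0],[[0.35,0,0],0,0],[[0.35,0,0],0,0]]';python3 - <<'E'
from h import *
stat()
crop("side",200,130,330,230,5,"s7.png")
E
```

```text
clock: 8.7
eef_pos: [582.6, 63.3, 52.5]
tool_rot: [-2.562, 1.569, -2.969]
force: [-0.2, 0.2, -0.1]
width: 85.5
t 8.70 p [582.6  63.3  52.5] w 85.5 F [-0.2  0.2 -0.1] jaw 66.7 q7 1.08 down [-0.002 -0.    -1.   ]
clock: 9.3
eef_pos: [583.4, 63.4, 18.5]
tool_rot: [0.56, 1.57, 0.153]
force: [0.7, 1.0, -0.0]
width: 85.4
t 9.30 p [583.4  63.4  18.5] w 85.4 F [ 0.7  1.  -0. ] jaw 66.7 q7 1.08 down [ 0.  0. -1.]
```

View pics/s7.png

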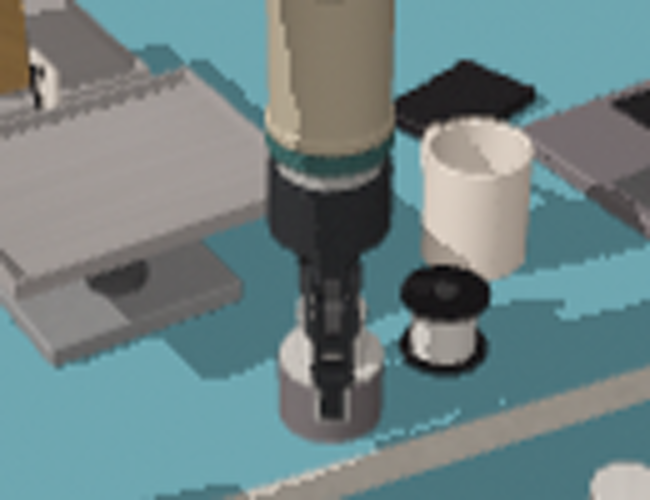

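```bash
python3 -m creep '[[[0.02,0,0],0,1],[[0.02,0,0],0,1],[[0.02,0,0],0,1],[[0.02,0,0],0,1],[[0.02,0,0],0,1],[[0.02,0,0],0,1],[[0.02,0,0],0,1],[[-0.1,0,0],0,1],[[-0.1,0,0],0,1]]';python3 - <<'E'
from h import *
stat()
crop("side",200,130,330,230,5,"s8.png")
E
```

```text
clock: 10.25
eef_pos: [584.0, 63.5, 29.6]
tool_rot: [0.51, 1.569, 0.103]
force: [1.7, -0.7, -2.6]
width: 65.6
t 10.25 p [584.   63.5  29.6] w 65.6 F [ 1.7 -0.7 -2.6] jaw 66.7 q7 1.08 down [ 0.002  0.    -1.   ]
```

View pics/s8.png

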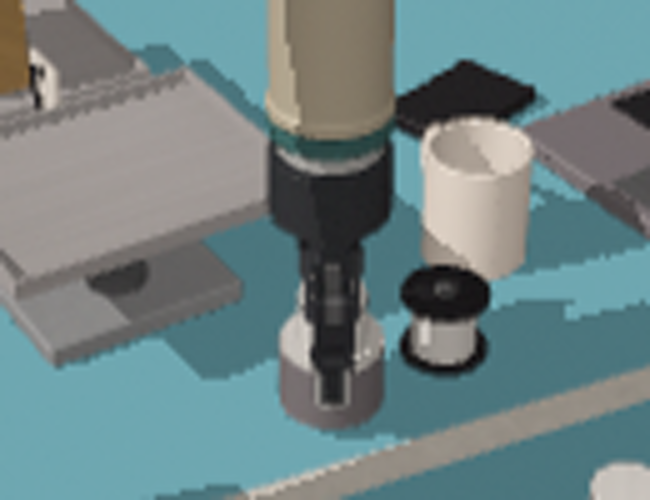

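```bash
python3 - <<'E'
from h import *
P=[plane("top",u/3+160,v/3+120,111) for u,v in [(21,184),(190,176),(199,387),(24,395)]]
print(np.round(P,1)); c=np.mean(P,0);print("c",c, "len",np.linalg.norm(P[0]-P[3]),np.linalg.norm(P[0]-P[1]), "ang",np.degrees(np.arctan2(*(P[0]-P[3])[[1,0]])),np.degrees(np.arctan2(*(P[1]-P[2])[[1,0]])))
E
```

```text
[[599.6 337.  111. ]
 [619.5 162.6 111. ]
 [402.6 136.5 111. ]
 [383.1 311.3 111. ]]
c [501.17374607 236.82684941 111.        ] len 218.05174853939346 175.56954761933483 ang 6.779322644775245 6.862406333118452
```

```bash
python3 -m creep '[[[-0.3,0,0],0,1],[[-0.7,0,0],0,1],[[-1,0,0],0,1],[[-1,0,0],0,1]]'>/dev/null; python3 -m creep '[[[-0.2,0,0],0,1],[[-0.4,0,0],0,1],[[-0.4,0,0],0,1]]';python3 -c "
from h import *
go([564,285,130])"
```

```text
clock: 11.0
eef_pos: [584.3, 63.5, 169.3]
tool_rot: [0.527, 1.568, 0.12]
force: [-0.1, 0.5, -2.2]
width: 66.0
shift [ 0.393  1.953 -1.064]
```

```bash
python3 -m creep '[[[0,0.3,-0.16],0,1],[[0,0.65,-0.35],0,1],[[0,1,-0.54],0,1],[[0,1,-0.54],0,1]]'>/dev/null; python3 -m creep '[[[0,0.4,-0.2],0,1],[[0,0.75,-0.4],0,1],[[0,0.95,-0.53],0,1],[[0,0.95,-0.53],0,1],[[0,0.95,-0.53],0,1],[[0,0.95,-0.53],0,1]]';python3 - <<'E'
from h import *
stat()
go([564,285,122])
crop("side",120,60,320,220,4,"s9.png")
crop("top",160,120,290,250,5,"t9.png")
E
```

```text
clock: 12.0
eef_pos: [562.0, 282.7, 167.0]
tool_rot: [-1.709, 1.568, -2.118]
force: [-0.6, -1.2, -2.9]
width: 65.6
t 12.00 p [562.  282.7 167. ] w 65.6 F [-0.6 -1.2 -2.9] jaw 66.6 q7 0.72 down [-0.001 -0.002 -1.   ]
shift [0.45  0.03  0.009]
```

View pics/s9.png

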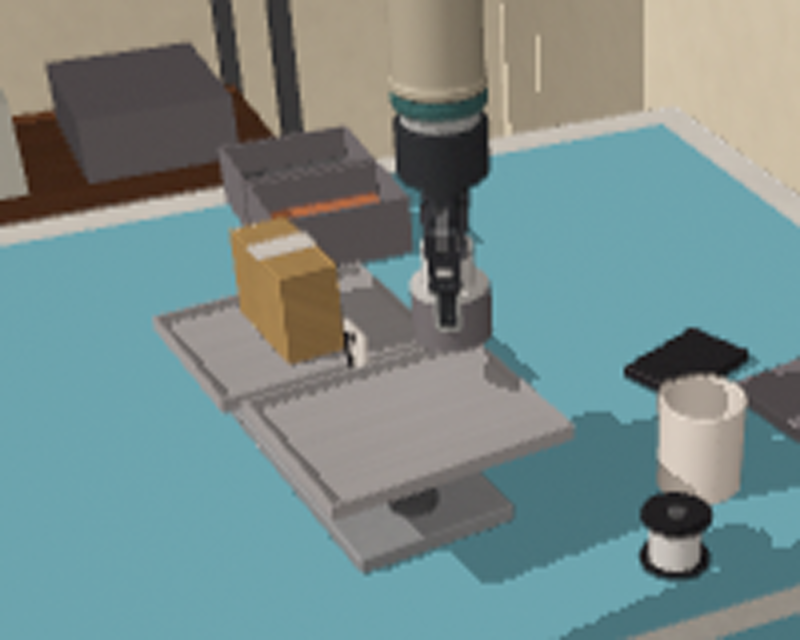

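```bash
python3 -m creep '[[[0.15,0.02,0],0,1],[[0.3,0.02,0],0,1],[[0.4,0.02,0],0,1],[[0.45,0.02,0],0,1],[[0.47,0.02,0],0,1],[[0.47,0.02,0],0,1]]';python3 - <<'E'
from h import *
crop("side",190,90,290,180,6,"s10.png")
E
```

```text
clock: 12.7
eef_pos: [563.0, 286.6, 121.2]
tool_rot: [-1.742, 1.571, -2.149]
force: [-0.3, 0.7, -3.3]
width: 65.0
```

View pics/s10.png

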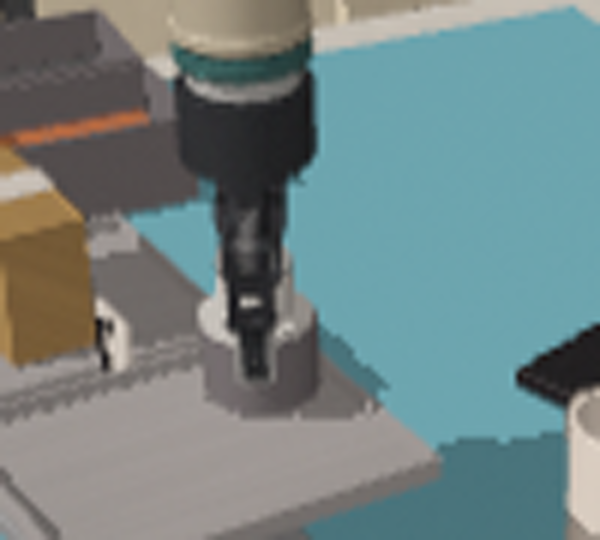

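```bash
python3 -m creep '[[[0.02,0,0],0,1],[[0.025,0,0],0,1],[[0.025,0,0],0,1]]';python3 -m creep '[[[0.01,0,0],0,1],[[0.015,0,0],0,1],[[0.015,0,0],0,1]]'
```

```text
clock: 13.05
eef_pos: [562.9, 286.7, 119.0]
tool_rot: [1.027, 1.571, 0.62]
force: [0.1, -0.4, -2.7]
width: 65.3
clock: 13.35
eef_pos: [563.0, 286.8, 117.7]
tool_rot: [1.151, 1.57, 0.744]
force: [-0.9, -0.4, 2.0]
width: 66.1
```

```bash
python3 -m creep '[[[0,0,0],0,0],[[0,0,0],0,0],[[0,0,0],0,0],[[0,0,0],0,0],[[-0.3,0,0],0,0],[[-0.7,0,0],0,0],[[-1,0,0],0,0],[[-1,0,0],0,0],[[-1,0,0],0,0]]';python3 - <<'E'
from h import *
stat()
crop("side",120,60,320,220,4,"s11.png")
crop("wrist",0,0,512,384,1.5,"w11.png")
E
```

```text
clock: 14.25
eef_pos: [563.0, 286.8, 217.9]
tool_rot: [0.975, 1.569, 0.568]
force: [-0.6, -0.2, -1.2]
width: 85.7
t 14.25 p [563.  286.8 217.9] w 85.7 F [-0.6 -0.2 -1.2] jaw 66.7 q7 0.72 down [ 0.001  0.001 -1.   ]
```

View pics/s11.png

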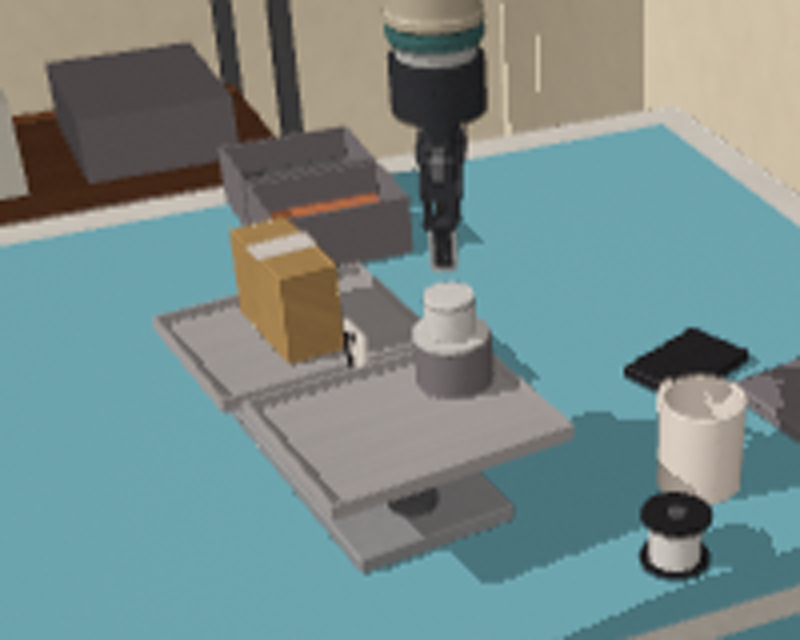

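View pics/w11.png

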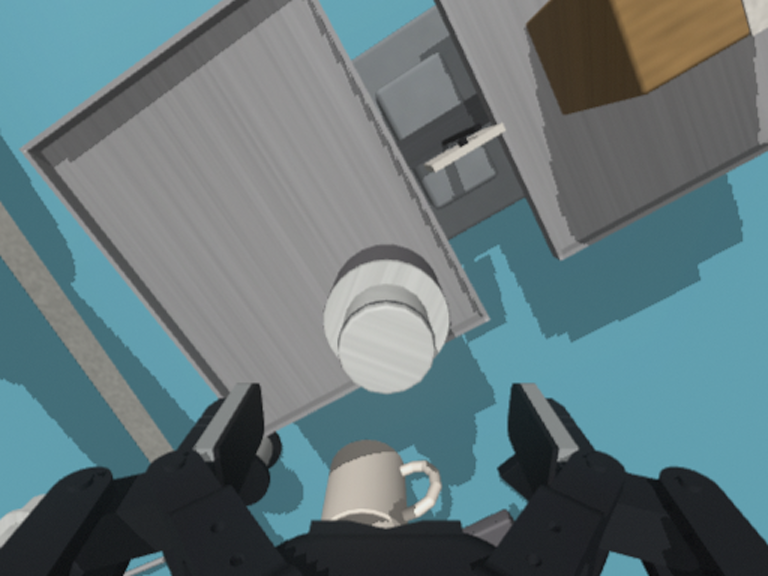

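```bash
python3 - <<'E'
from h import *
for n,u,v in [("A",498,300),("B",562,316),("C",416,402),("D",485,425),("E",563,422)]:
    X=plane("top",u/3+160,v/3+120,36);print(n,X.round(),np.hypot(*X[:2]).round())
go([470,50,230],90)
E
```

```text
A [ 522. -172.   36.] 550.0
B [ 509. -241.   36.] 564.0
C [408. -89.  36.] 417.0
D [ 388. -163.   36.] 421.0
E [ 397. -244.   36.] 466.0
shift [-0.134 -2.535  0.089] cur jaw 66.7 turn -0.518 (alt 3.482) q7 0.72
```

```bash
python3 -m creep '[[[-0.1,0,0],-0.18,0],[[-0.12,0,0],-0.36,0],[[-0.12,0,0],-0.52,0],[[-0.12,0,0],-0.52,0],[[-0.12,0,0],-0.52,0]]'; for i in 1 ; do python3 -m creep '[[[0,-0.45,-0.08],0,0],[[0,-0.9,-0.15],0,0]]'; done >/dev/null;  python3 -m creep '[[[0,-0.45,-0.08],0,0],[[0,-0.9,-0.15],0,0]]' >/dev/null; python3 -m creep '[[[0,-0.45,-0.08],0,0],[[0,-0.9,-0.15],0,0]]' >/dev/null; python3 -m creep '[[[0,-0.45,-0.08],0,0],[[0,-0.9,-0.15],0,0]]' >/dev/null; python3 -m creep '[[[0,-0.45,-0.08],0,0],[[0,-0.6,-0.15],0,0],[[0,-0.6,-0.15],0,0],[[0,-0.6,-0.15],0,0]]'; python3 - <<'E'
from h import *
import pickle
stat();c=cams.get_calibration("wrist");im=cams.get_image("wrist");pickle.dump((c,im),open("w12.pkl","wb"));crop("wrist",0,0,512,384,1.5,"w12.png",im)
E
```

```text
clock: 14.85
eef_pos: [562.3, 286.3, 228.1]
tool_rot: [-2.738, 1.569, -2.74]
force: [0.7, 0.5, -0.1]
width: 85.5
clock: 16.05
eef_pos: [488.6, -132.5, 229.0]
tool_rot: [1.898, 1.57, 1.898]
force: [0.4, 0.9, -1.0]
width: 85.6
t 16.05 p [ 488.6 -132.5  229. ] w 85.6 F [ 0.4  0.9 -1. ] jaw 90.0 q7 1.79 down [-0.     0.001 -1.   ]
```

View pics/w12.png

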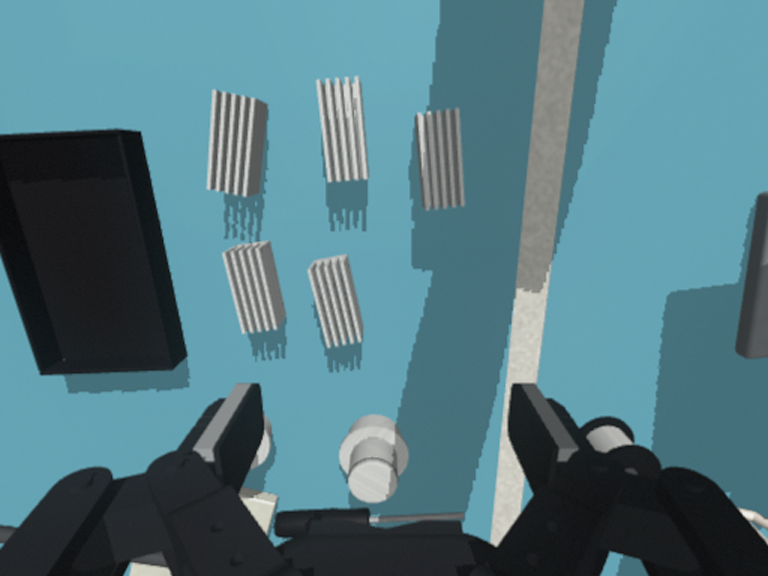

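```bash
python3 - <<'E'
from h import *
import pickle
c,im=pickle.load(open("w12.pkl","rb"))
crop("",135,45,315,240,4,"w12c.png",im)
E
```

```text
(no output)
```

View pics/w12c.png

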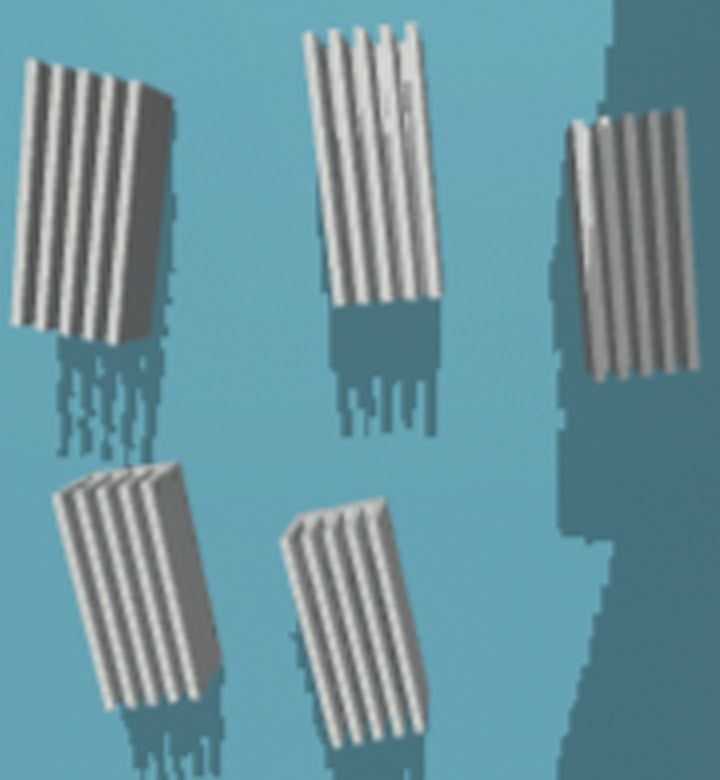

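```bash
python3 - <<'E'
from h import *
import pickle
c,im=pickle.load(open("w12.pkl","rb"))
S={"A":[(282,537),(378,520),(424,733),(335,747)],"B":[(55,492),(150,478),(198,700),(108,708)],"C":[(570,122),(685,108),(698,368),(597,380)],"D":[(303,32),(415,24),(440,297),(335,305)],"E":[(27,58),(143,82),(120,342),(12,323)]}
for k,q in S.items():
    P=np.array([plane("",u/4+135,v/4+45,36,c) for u,v in q]);l=(P[2]+P[3]-P[0]-P[1])/2
    print(k,P.mean(0).round(1),"L %.0f W %.0f"%(np.linalg.norm(l),np.linalg.norm(P[1]-P[0])),"len ang %.1f"%np.degrees(np.arctan2(l[1],l[0])), "w ang %.1f"%np.degrees(np.arctan2(*(P[0]-P[1])[[1,0]])))
E
```

```text
A [ 523.4 -173.1   36. ] L 71 W 30 len ang 10.5 w ang -79.8
B [ 510.5 -242.5   36. ] L 71 W 29 len ang 7.0 w ang -81.6
C [408.3 -89.9  36. ] L 69 W 31 len ang 7.0 w ang -83.6
D [ 387.6 -163.2   36. ] L 70 W 30 len ang 4.6 w ang -86.3
E [ 397.  -246.1   36. ] L 69 W 31 len ang -10.8 w ang -100.8
```

```bash
python3 -m creep '[[[0.3,-0.2,0.17],-0.12,0.35],[[0.6,-0.4,0.35],-0.23,0.35],[[1,-0.4,0.35],-0.23,0.35],[[1,-0.4,0.35],-0.23,0.35],[[1,-0.4,0.35],-0.23,0.35],[[1,-0.4,0.35],-0.23,0.35]]'; python3 - <<'E'
from h import *
stat()
go([523.4,-173.1,8],100.3)
crop("wrist",0,0,512,384,1.5,"w13.png")
E
```

```text
clock: 16.7
eef_pos: [524.9, -172.3, 131.0]
tool_rot: [-0.274, 1.568, -0.09]
force: [-0.2, -0.7, 0.3]
width: 55.5
t 16.70 p [ 524.9 -172.3  131. ] w 55.5 F [-0.2 -0.7  0.3] jaw 100.5 q7 1.99 down [ 0.003 -0.    -1.   ]
shift [ 1.23  -0.005 -0.019] cur jaw 100.5 turn 0.005 (alt -3.995) q7 1.99
```

View pics/w13.png

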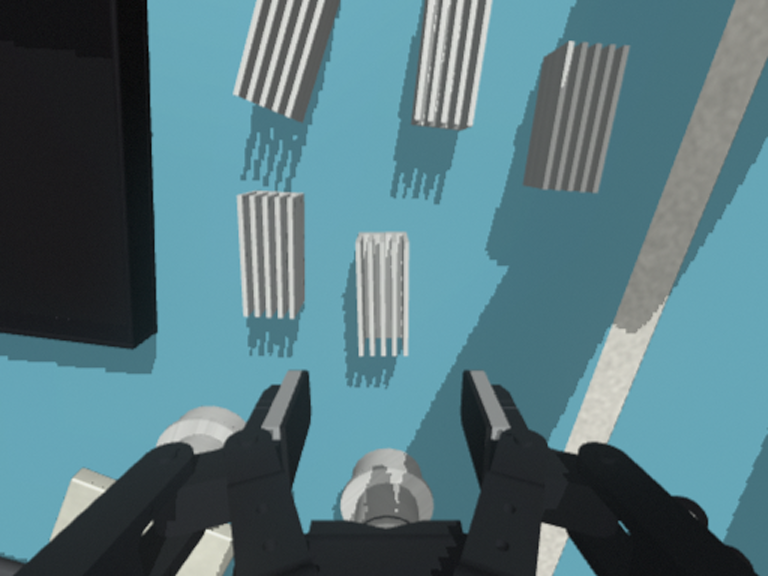

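```bash
python3 -m creep '[[[0.4,0,-0.01],0,0.35],[[0.8,0,-0.01],0,0.35],[[0.95,0,-0.01],0,0.35],[[0.95,0,-0.01],0,0.35]]' >/dev/null;python3 -m creep '[[[0.1,0,0],0,0.35],[[0.2,0,0],0,0.35],[[0.27,0,0],0,0.35],[[0.27,0,0],0,0.35],[[0.27,0,0],0,0.35],[[0.27,0,0],0,1],[[0.27,0,0],0,1],[[0.27,0,0],0,1],[[0.27,0,0],0,1],[[0.27,0,0],0,1],[[0.27,0,0],0,1]]';python3 -m creep '[[[-0.3,0,0],0,1],[[-0.6,0,0],0,1],[[-1,0,0],0,1],[[-1,0,0],0,1],[[-1,0,0],0,1]]'; python3 - <<'E'
from h import *
crop("side",200,100,400,260,4,"s13.png")
go([501,237,170])
E
```

```text
clock: 18.25
eef_pos: [523.0, -173.7, 7.8]
tool_rot: [-0.455, 1.57, -0.273]
force: [-0.6, 0.5, 5.4]
width: 29.2
clock: 18.75
eef_pos: [522.9, -173.6, 107.9]
tool_rot: [-0.443, 1.569, -0.261]
force: [-0.2, -0.2, -1.8]
width: 29.1
shift [-0.63   4.074  0.537]
```

View pics/s13.png

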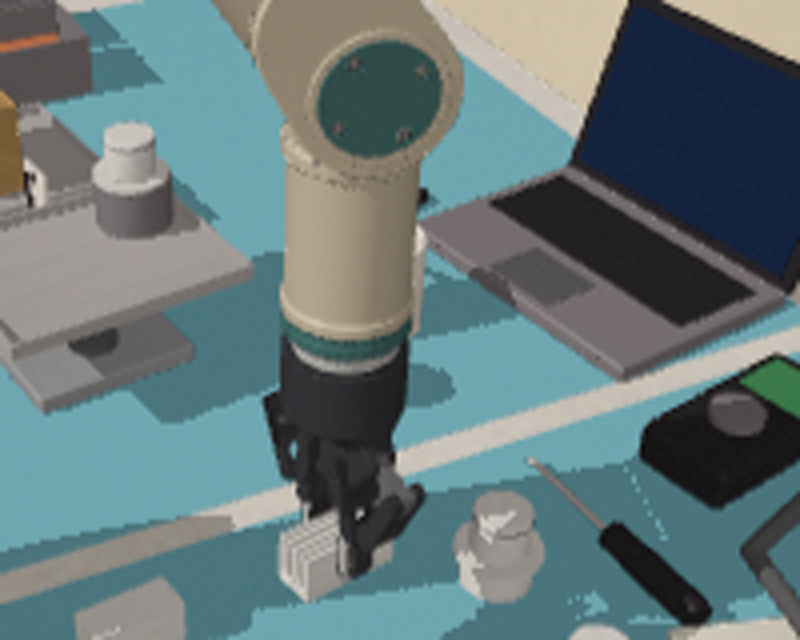

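```bash
python3 -m creep '[[[-0.4,0.2,0],0,1],[[-0.6,0.6,-0.02],0,1],[[-0.6,0.95,-0.02],0,1]]' >/dev/null; python3 -m creep '[[[0,0.48,-0.02],0,1],[[0,0.95,-0.04],0,1]]' >/dev/null;python3 -m creep '[[[0,0.48,-0.02],0,1],[[0,0.95,-0.04],0,1]]' >/dev/null;python3 -c "
from h import *
stat();go([429.7,286.9,140],97)"
```

```text
t 19.50 p [459.3 106.4 165.8] w 28.9 F [ 0.2  0.6 -0.5] jaw 100.4 q7 1.46 down [-0.003 -0.001 -1.   ]
shift [0.257 1.829 0.036] cur jaw 100.4 turn 0.076 (alt -3.924) q7 1.46
```

```bash
python3 -m creep '[[[0,0.45,0],0,1],[[0,0.9,0],0,1]]' >/dev/null;python3 -m creep '[[[0,0.4,0],0.07,1],[[0,0.8,0.02],0.07,1],[[0,0.87,0.03],0.07,1],[[0,0.87,0.03],0.07,1],[[0,0.87,0.03],0.07,1]]';python3 -c "
from h import *
stat();go([429.7,286.9,111],97)
crop('side',120,60,320,220,4,'s14.png')"
```

```text
clock: 20.2
eef_pos: [431.6, 277.7, 166.2]
tool_rot: [-2.355, 1.567, -2.228]
force: [0.5, -1.1, -1.2]
width: 29.3
t 20.20 p [431.6 277.7 166.2] w 29.3 F [ 0.5 -1.1 -1.2] jaw 97.2 q7 1.09 down [-0.002 -0.003 -1.   ]
shift [ 0.551  0.095 -0.005] cur jaw 97.2 turn 0.005 (alt -3.995) q7 1.09
```

View pics/s14.png

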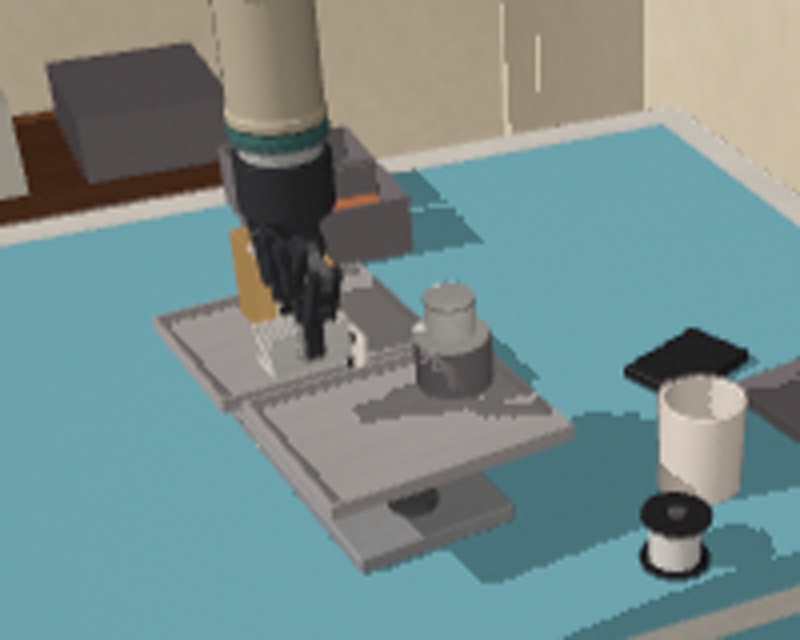

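```bash
python3 -m creep '[[[0.2,0.01,-0.01],0,1],[[0.4,0.01,-0.01],0,1],[[0.5,0.01,-0.01],0,1],[[0.53,0.01,-0.01],0,1],[[0.54,0.01,-0.01],0,1],[[0.54,0.01,-0.01],0,1]]';python3 -m creep '[[[0.015,0,0],0,1],[[0.025,0,0],0,1],[[0.025,0,0],0,1]]'
```

```text
clock: 20.85
eef_pos: [431.4, 280.3, 113.8]
tool_rot: [0.43, 1.57, 0.557]
force: [-0.0, 0.0, -1.2]
width: 29.8
clock: 21.15
eef_pos: [430.9, 280.5, 111.0]
tool_rot: [0.639, 1.57, 0.766]
force: [1.0, -0.4, -0.5]
width: 29.1
```

```bash
python3 -m creep '[[[0.015,0,0],0,1],[[0.02,0,0],0,1],[[0.02,0,0],0,1]]';python3 -c "
from h import *
crop('side',120,60,320,220,4,'s15.png')"
```

```text
clock: 21.45
eef_pos: [430.8, 280.4, 108.7]
tool_rot: [-2.631, 1.571, -2.504]
force: [-0.3, 0.6, -0.9]
width: 29.1
```

View pics/s15.png

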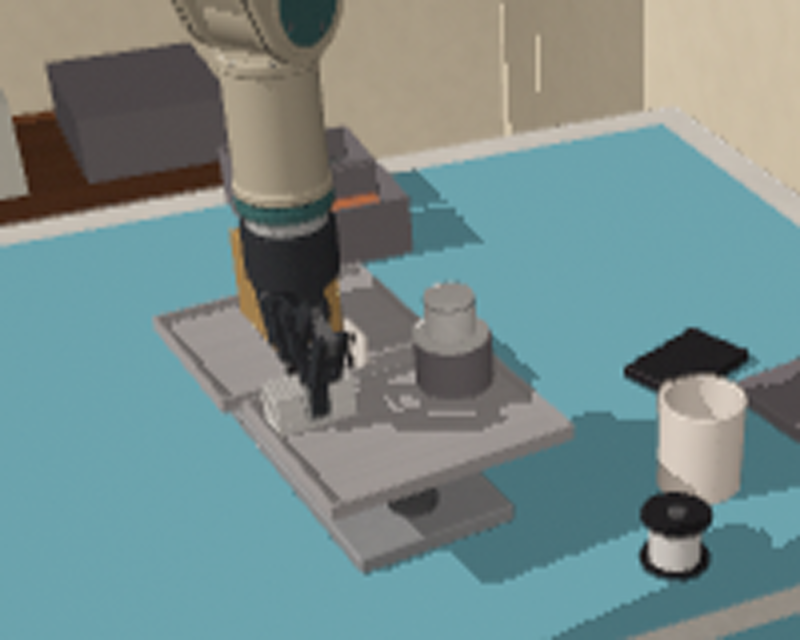

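```bash
python3 -m creep '[[[0.01,0,0],0,1],[[0.01,0,0],0,1],[[0.01,0,0],0,0.48],[[0.01,0,0],0,0.48],[[0.01,0,0],0,0.48],[[-0.1,0,0],0,0.48],[[-0.5,0,0],0,0.48],[[-0.9,0,0],0,0.48],[[-0.9,0,0],0,0.48]]';python3 -c "
from h import *
stat()
crop('side',120,60,320,220,4,'s16.png');crop('wrist',0,0,512,384,1.5,'w16.png')"
```

```text
clock: 22.4
eef_pos: [433.9, 282.4, 204.2]
tool_rot: [0.498, 1.56, 0.624]
force: [-0.2, 0.9, -0.1]
width: 44.0
t 22.40 p [433.9 282.4 204.2] w 44.0 F [-0.2  0.9 -0.1] jaw 97.3 q7 1.09 down [ 0.009  0.006 -1.   ]
```

View pics/s16.png

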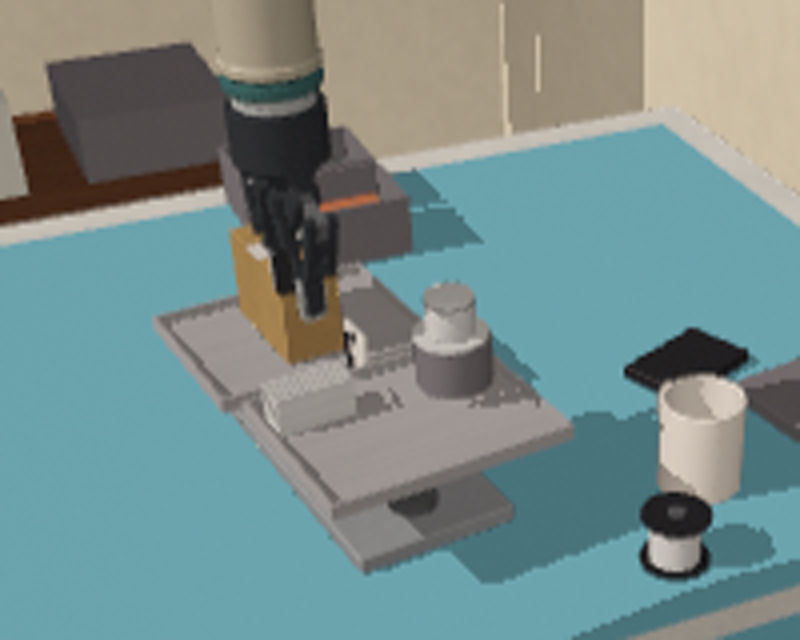

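View pics/w16.png

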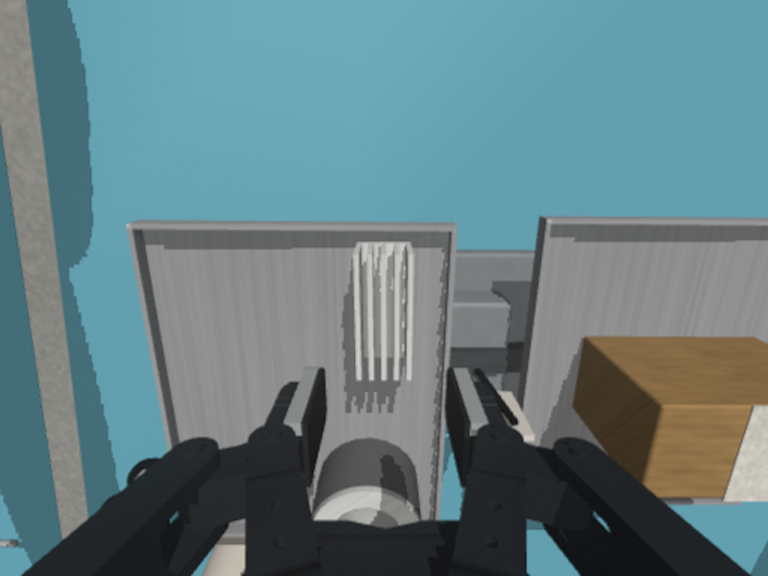

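```bash
python3 -m creep '[[[0,-0.5,0],0,0.35],[[0,-1,0],0,0.35]]' >/dev/null; python3 -m creep '[[[0,-0.5,0],0,0.35],[[0,-1,0],0,0.35]]' >/dev/null; python3 -m creep '[[[0,-0.5,0],0,0.35],[[0,-1,0],0,0.35]]' >/dev/null; python3 -m creep '[[[0,-0.5,0],0,0.35],[[0,-1,0],0,0.35]]' >/dev/null; python3 -m creep '[[[0,-0.5,0.04],0,0.35],[[0,-1,0.06],0,0.35]]' >/dev/null; python3 -m creep '[[[0,-0.26,0.06],0,0.35],[[0,-0.26,0.06],0,0.35],[[0,-0.26,0.06],0,0.35],[[0,-0.26,0.06],0,0.35]]' ;python3 - <<'E'
from h import *
import pickle
stat();c=cams.get_calibration("wrist");im=cams.get_image("wrist");pickle.dump((c,im),open("w17.pkl","wb"));crop("wrist",0,0,512,384,1.5,"w17.png",im)
for q in ([510.5,-242.5,36],[408.3,-89.9,36],[387.6,-163.2,36],[397,-246,36]):print(proj("",q,c)*1.5)
go([510.5,-242.5,14],97.5)
E
```

```text
clock: 23.9
eef_pos: [508.8, -237.7, 197.9]
tool_rot: [2.281, 1.568, 2.41]
force: [0.9, 0.5, 0.1]
width: 55.8
t 23.90 p [ 508.8 -237.7  197.9] w 55.8 F [0.9 0.5 0.1] jaw 97.4 q7 2.11 down [-0.002  0.002 -1.   ]
[377.37839716 277.39347867]
[619.23544732 160.73785971]
[520.39446749 112.66384003]
[393.40091164 110.42554698]
shift [ 1.842 -0.054  0.011] cur jaw 97.4 turn -0.002 (alt 3.998) q7 2.11
```

View pics/w17.png

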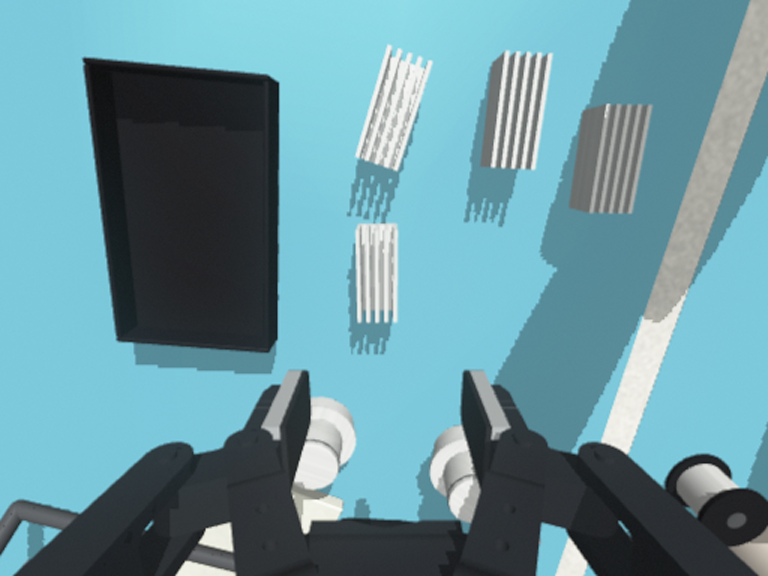

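The view shows B at about (377,275) and the other sinks at their predicted pixels, so nothing has been disturbed. I'll pick B.

```bash
python3 -m creep '[[[0.45,-0.05,0.01],0,0.35],[[0.95,-0.05,0.01],0,0.35]]' >/dev/null;python3 -m creep '[[[0.4,0,0],0,0.35],[[0.7,0,0],0,0.35],[[0.86,0,0],0,0.35],[[0.9,0,0],0,0.35],[[0.9,0,0],0,0.35],[[0.9,0,0],0,1],[[0.9,0,0],0,1],[[0.9,0,0],0,1],[[0.9,0,0],0,1],[[0.9,0,0],0,1],[[0.9,0,0],0,1]]';python3 -m creep '[[[-0.3,0,0],0,1],[[-0.6,0,0],0,1],[[-1,0,0],0,1],[[-1,0,0],0,1]]'; python3 - <<'E'
from h import *
crop("wrist",0,0,512,384,1.5,"w18.png")
E
```

```text
clock: 25.25
eef_pos: [512.2, -244.7, 15.4]
tool_rot: [-0.442, 1.568, -0.314]
force: [-0.7, 0.5, 6.3]
width: 28.9
clock: 25.65
eef_pos: [514.5, -246.1, 119.0]
tool_rot: [-0.542, 1.561, -0.415]
force: [0.7, 0.2, -0.1]
width: 29.0
```

View pics/w18.png

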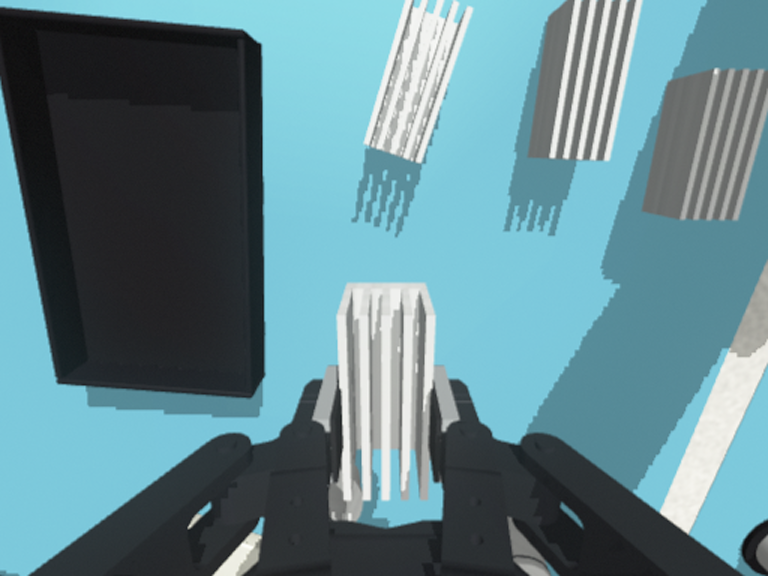

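```bash
python3 -m creep '[[[-0.45,0.2,0],0,1],[[-0.5,0.6,0],0,1],[[-0.5,0.95,0],0,1]]' >/dev/null; python3 -m creep '[[[0,0.48,0],0,1],[[0,0.95,-0.02],0,1]]' >/dev/null;python3 -m creep '[[[0,0.48,0],0,1],[[0,0.95,-0.04],0,1]]' >/dev/null;python3 -m creep '[[[0,0.48,0],0,1],[[0,0.95,-0.04],0,1]]' >/dev/null;python3 -m creep '[[[0,0.48,0],0,1],[[0,0.8,0],0,1],[[0,0.8,0],0,1],[[0,0.8,0],0,1]]' >/dev/null;python3 -c "
from h import *
stat();go([437,224,120],97)"
```

```text
t 27.00 p [441.8 210.6 163. ] w 28.8 F [-0.7 -0.8 -1. ] jaw 97.4 q7 1.27 down [-0.002 -0.001 -1.   ]
shift [ 0.429  0.139 -0.03 ] cur jaw 97.4 turn 0.009 (alt -3.991) q7 1.27
```

```bash
python3 -m creep '[[[0,0.13,-0.03],0,1],[[0.2,0.13,-0.03],0,1],[[0.4,0.13,-0.03],0,1],[[0.42,0.13,-0.03],0,1],[[0.44,0.13,-0.03],0,1],[[0.44,0.13,-0.03],0,1]]';python3 -m creep '[[[0.015,0,0],0,1],[[0.025,0,0],0,1],[[0.025,0,0],0,1]]'
```

```text
clock: 27.6
eef_pos: [438.6, 222.8, 120.2]
tool_rot: [0.267, 1.57, 0.393]
force: [0.4, -0.7, -1.1]
width: 28.8
clock: 27.9
eef_pos: [438.3, 223.1, 117.6]
tool_rot: [0.496, 1.57, 0.623]
force: [0.2, -0.2, -0.2]
width: 28.8
```

```bash
python3 -m creep '[[[0.01,0,0],0,1],[[0.02,0,0],0,1],[[0.02,0,0],0,1],[[0.02,0,0],0,0.52],[[0.02,0,0],0,0.52],[[0.02,0,0],0,0.52]]';python3 -m creep '[[[-0.1,0,0],0,0.52],[[-0.5,0,0],0,0.52],[[-0.9,0,0],0,0.52],[[-0.9,0,0],0,0.52]]';python3 -c "
from h import *
stat()
crop('side',120,60,320,220,4,'s19.png');crop('wrist',0,0,512,384,1.5,'w19.png')"
```

```text
clock: 28.5
eef_pos: [438.2, 223.1, 115.3]
tool_rot: [0.896, 1.571, 1.023]
force: [0.3, 0.2, 0.1]
width: 40.9
clock: 28.9
eef_pos: [441.4, 224.6, 210.5]
tool_rot: [0.397, 1.56, 0.524]
force: [0.6, -1.2, 0.0]
width: 40.9
t 28.90 p [441.4 224.6 210.5] w 40.9 F [ 0.6 -1.2  0. ] jaw 97.3 q7 1.24 down [ 0.009  0.005 -1.   ]
```

View pics/s19.png

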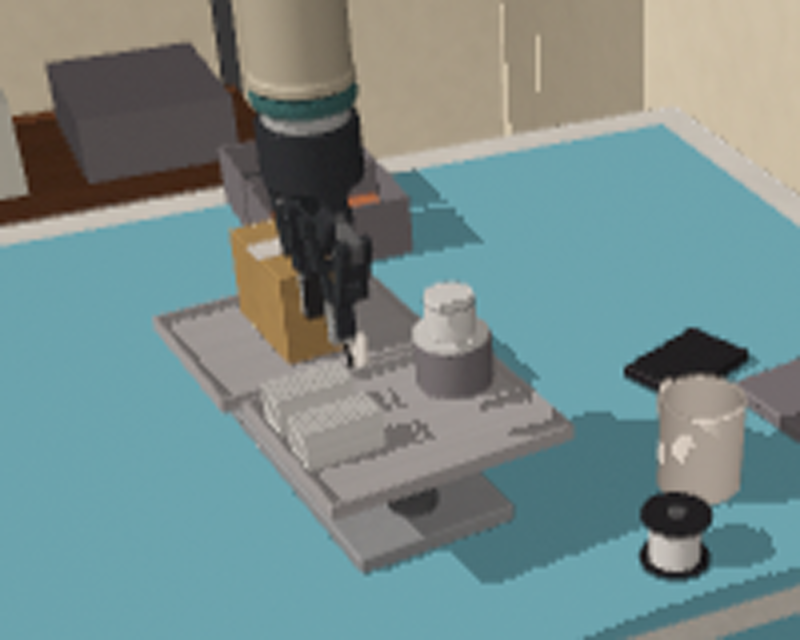

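View pics/w19.png

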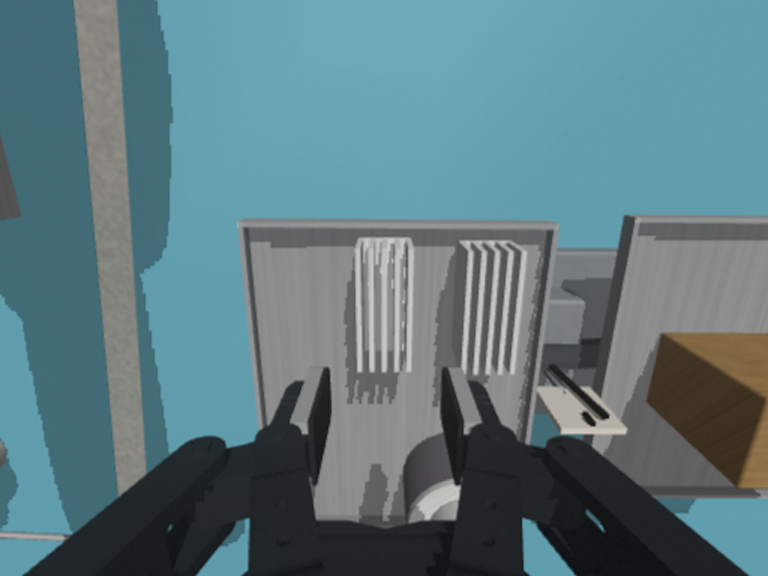

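```bash
python3 -m creep '[[[0,-0.5,-0.1],0,0.35],[[0,-1,-0.2],0,0.35]]' >/dev/null; python3 -m creep '[[[0,-0.5,-0.1],0,0.35],[[0,-1,-0.2],0,0.35]]' >/dev/null; python3 -m creep '[[[0.2,-0.5,-0.1],0,0.35],[[0.4,-1.0,-0.3],0,0.35],[[0.5,-1.0,-0.3],0,0.35],[[0.5,-1.0,-0.3],0,0.35],[[0.5,-1.0,-0.3],0,0.35]]' ;python3 - <<'E'
from h import *
import pickle
stat();c=cams.get_calibration("wrist");im=cams.get_image("wrist");pickle.dump((c,im),open("w20.pkl","wb"));crop("wrist",0,0,512,384,1.5,"w20.png",im)
for q in ([408.3,-89.9,36],[387.6,-163.2,36],[397,-246,36]):print(proj("",q,c)*1.5)
go([408.3,-89.9,14],96.8)
crop('side',120,60,320,220,4,'s20.png')
E
```

```text
clock: 29.9
eef_pos: [406.7, -78.7, 154.9]
tool_rot: [2.608, 1.569, 2.736]
force: [0.5, 0.4, -0.1]
width: 55.4
t 29.90 p [406.7 -78.7 154.9] w 55.4 F [ 0.5  0.4 -0.1] jaw 97.3 q7 1.92 down [-0.002  0.001 -1.   ]
[366.77406072 293.50797791]
[252.95066375 247.47953752]
[117.97965414 245.59176262]
shift [ 1.413 -0.118 -0.005] cur jaw 97.4 turn 0.013 (alt -3.987) q7 1.92
```

View pics/w20.png

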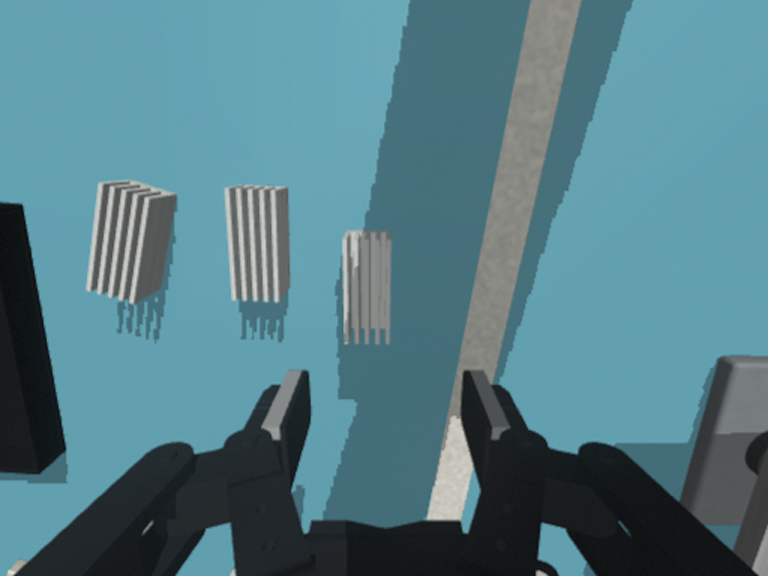

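View pics/s20.png

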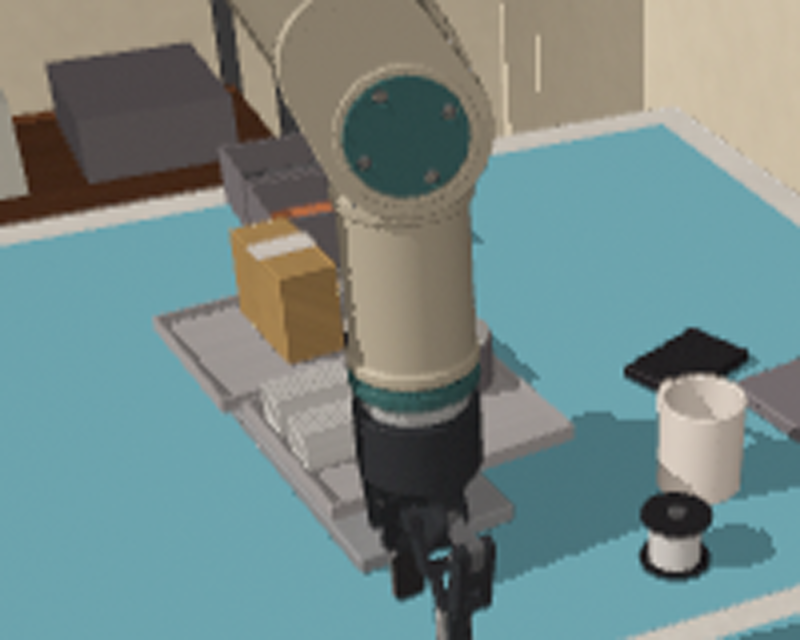

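With two sinks on, the pan has not moved, so more are needed. C appears at (367,288), close to its prediction.

```bash
python3 -m creep '[[[0.2,-0.11,0],0,0.35],[[0.6,-0.11,0],0,0.35],[[0.95,-0.11,0],0,0.35]]' >/dev/null;python3 -m creep '[[[0.25,0,0],0,0.35],[[0.4,0,0],0,0.35],[[0.46,0,0],0,0.35],[[0.46,0,0],0,0.35],[[0.46,0,0],0,1],[[0.46,0,0],0,1],[[0.46,0,0],0,1],[[0.46,0,0],0,1],[[0.46,0,0],0,1],[[0.46,0,0],0,1]]';python3 -m creep '[[[-0.3,0,0],0,1],[[-0.6,0,0],0,1],[[-1,0,0],0,1],[[-1,0,0],0,1]]'; python3 - <<'E'
from h import *
crop("wrist",0,0,512,384,1.5,"w21.png")
go([444,172,165],97)
E
```

```text
clock: 31.3
eef_pos: [412.5, -87.3, 18.1]
tool_rot: [3.024, 1.566, -3.135]
force: [0.6, 0.8, 6.7]
width: 29.2
clock: 31.7
eef_pos: [414.5, -88.6, 120.8]
tool_rot: [-1.572, 1.568, -1.449]
force: [0.8, -0.8, -1.4]
width: 28.8
shift [-0.464  2.539  0.621] cur jaw 97.1 turn 0.003 (alt -3.997) q7 2.69
```

View pics/w21.png

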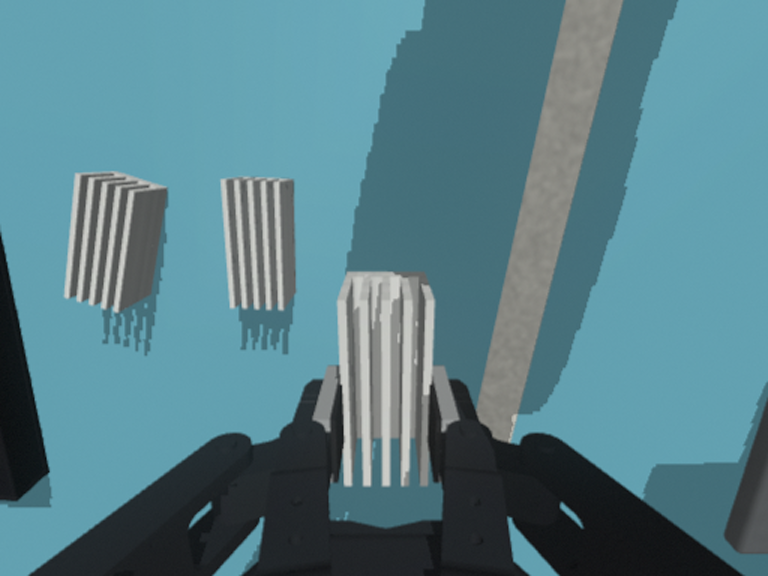

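```bash
python3 -m creep '[[[-0.3,0.1,0.05],0,1],[[-0.55,0.5,0.2],0,1],[[-0.55,0.9,0.25],0,1],[[-0.55,0.9,0.25],0,1]]'; python3 -m creep '[[[0,0.48,0.1],0,1],[[0,0.9,0.2],0,1]]' >/dev/null;python3 -m creep '[[[0,0.4,0.1],0,1],[[0,0.7,0.2],0,1],[[0,0.74,0.2],0,1],[[0,0.74,0.2],0,1],[[0,0.74,0.2],0,1]]' >/dev/null;python3 -c "
from h import *
stat();go([447,171,122],97)
crop('side',120,60,320,220,4,'s22.png')"
```

```text
clock: 32.15
eef_pos: [425.7, 11.2, 171.1]
tool_rot: [2.721, 1.561, 2.854]
force: [0.2, 0.1, -0.3]
width: 28.8
t 32.85 p [445.4 170.8 171.5] w 28.7 F [-0.5 -1.2 -0.9] jaw 97.0 q7 2.02 down [-0.007 -0.002 -1.   ]
shift [0.494 0.    0.02 ] cur jaw 97.0 turn -0.001 (alt 3.999) q7 2.02
```

View pics/s22.png

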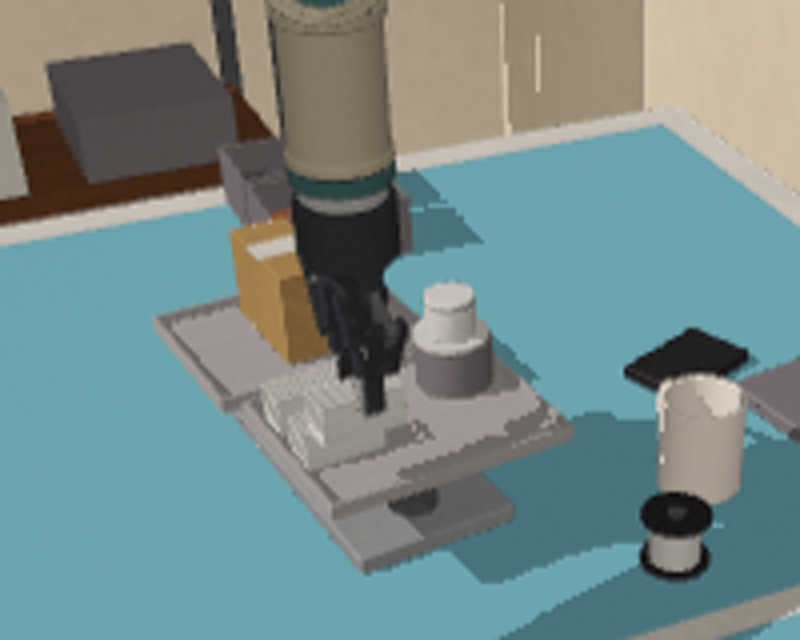

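```bash
python3 -m creep '[[[0.2,0,0.01],0,1],[[0.4,0,0.01],0,1],[[0.46,0,0.01],0,1],[[0.49,0,0.01],0,1],[[0.49,0,0.01],0,1]]';python3 -m creep '[[[0.015,0,0],0,1],[[0.03,0,0],0,1],[[0.04,0,0],0,1],[[0.04,0,0],0,1]]'; python3 -c "
from h import *
crop('side',120,60,320,220,4,'s23.png')"
```

```text
clock: 33.4
eef_pos: [446.9, 171.9, 123.3]
tool_rot: [-3.061, 1.565, -2.939]
force: [-0.4, -0.7, -0.2]
width: 28.6
clock: 33.8
eef_pos: [446.7, 172.7, 119.2]
tool_rot: [-3.103, 1.565, -2.979]
force: [-0.6, 0.2, -0.6]
width: 28.4
```

View pics/s23.png

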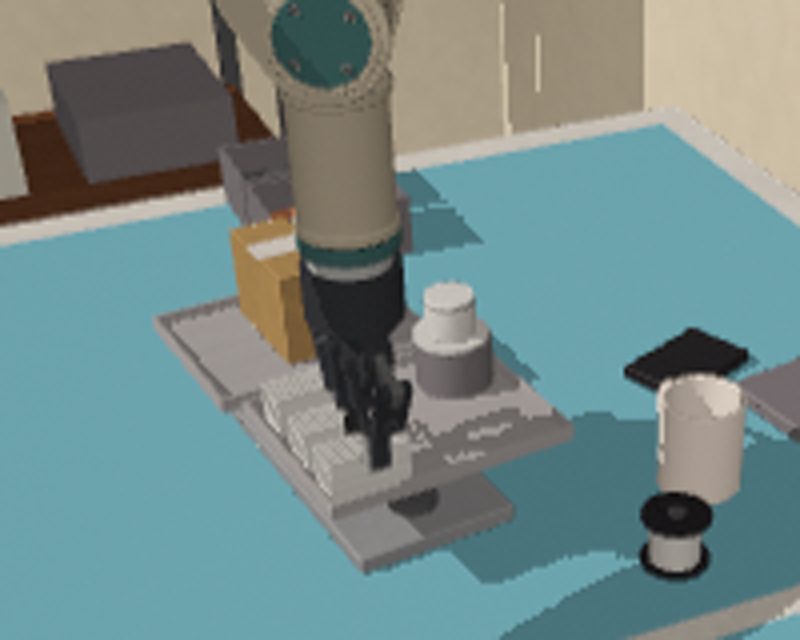

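```bash
python3 -m creep '[[[0.01,0,0],0,1],[[0.015,0,0],0,1],[[0.015,0,0],0,1]]';python3 -m creep '[[[0.01,0,0],0,1],[[0.01,0,0],0,1]]'
```

```text
clock: 34.15
eef_pos: [446.7, 172.7, 117.6]
tool_rot: [-3.088, 1.565, -2.965]
force: [-0.1, -0.0, 0.2]
width: 28.9
clock: 34.35
eef_pos: [446.7, 172.7, 116.5]
tool_rot: [-3.09, 1.565, -2.967]
force: [0.2, 0.5, 0.6]
width: 28.7
```

```bash
python3 -m creep '[[[0,0,0],0,0.52],[[0,0,0],0,0.52],[[0,0,0],0,0.52],[[-0.2,0,0],0,0.52],[[-0.6,0,0],0,0.52],[[-1,0,0],0,0.52],[[-1,0,0],0,0.52]]'; python3 -m creep '[[[0,-0.4,0.1],0,0.52],[[0,-0.9,0.2],0,0.52],[[0,-0.9,0.2],0,0.4],[[0,-0.9,0.2],0,0.4],[[0,-0.9,0.2],0,0.4]]'; python3 -m creep '[[[0,-0.5,0],0,0.4],[[0,-1,0],0,0.4],[[0,-1,0],0,0.4],[[0,-1,0],0,0.4]]'; python3 -c "
from h import *
stat()
crop('side',120,60,320,220,4,'s24.png')
crop('top',0,0,512,384,1.5,'t24.png')"
```

```text
clock: 35.05
eef_pos: [450.3, 172.7, 220.7]
tool_rot: [0.608, 1.568, 0.732]
force: [1.3, -0.4, -0.3]
width: 41.0
clock: 35.55
eef_pos: [477.5, 86.9, 215.9]
tool_rot: [3.068, 1.563, -3.091]
force: [-0.3, 0.6, 0.0]
width: 51.1
clock: 35.95
eef_pos: [490.2, -13.1, 216.3]
tool_rot: [3.084, 1.564, -3.077]
force: [0.3, 1.5, 0.0]
width: 51.1
t 35.95 p [490.2 -13.1 216.3] w 51.1 F [0.3 1.5 0. ] jaw 97.0 q7 2.30 down [-0.007 -0.    -1.   ]
```

View pics/s24.png

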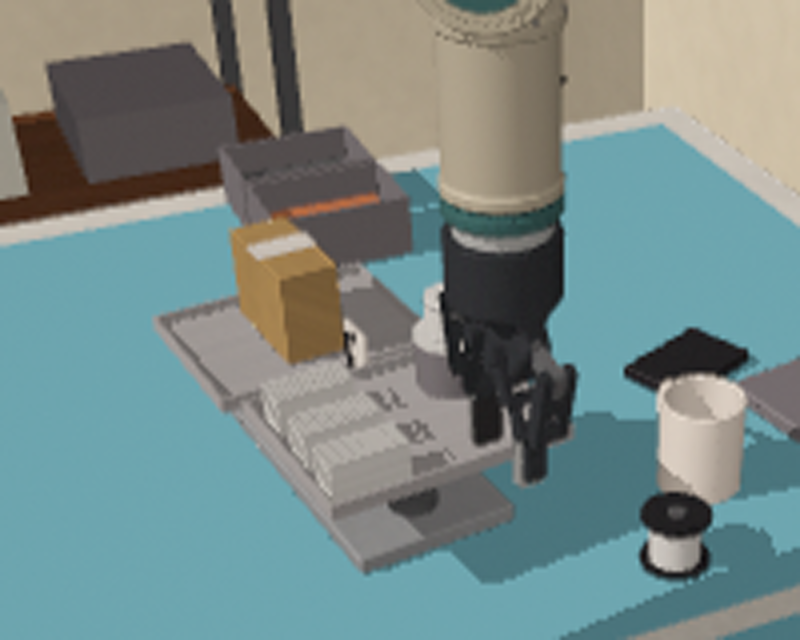

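View pics/t24.png

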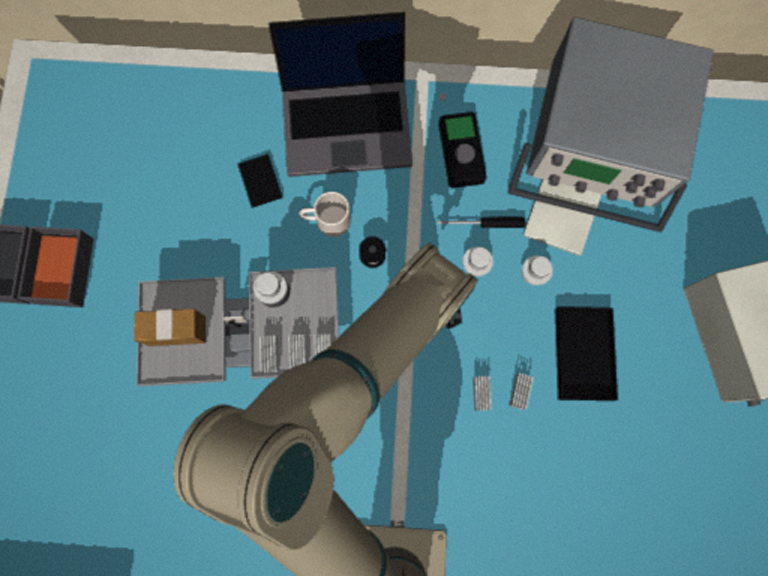

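With three sinks on, the pan still sits at its upper stop, so a fourth is needed. I'll check the arm posture, since the elbow has swung left.

```bash
python3 - <<'E'
from h import *
s,_,_=tool();print(np.round(s["qpos"],2))
go([397,-246,130],79.2)
E
```

```text
[-0.63  0.58  0.91  1.98 -0.6   0.88  2.3 ]
shift [ 0.867 -2.213 -1.214] cur jaw 97.3 turn 0.401 (alt -3.599) q7 2.30
```

```bash
python3 -m creep '[[[0,-0.35,-0.1],0.13,0.4],[[0,-0.74,-0.2],0.27,0.4],[[0,-0.74,-0.3],0.4,0.4],[[0,-0.74,-0.3],0.4,0.4]]'; python3 - <<'E'
from h import *
s,_,_=tool();print(np.round(s["qpos"],2))
go([405,-235,160],79.2)
E
```

```text
clock: 36.45
eef_pos: [468.7, -89.4, 216.3]
tool_rot: [-2.916, 1.563, -3.107]
force: [0.3, -0.0, -0.2]
width: 50.8
[-0.52  0.6   1.    2.01 -0.64  0.9   2.21]
shift [ 0.569 -1.55  -0.345] cur jaw 79.1 turn -0.003 (alt 3.997) q7 2.21
```

```bash
python3 -m creep '[[[0.1,-0.35,-0.1],0,0.4],[[0.2,-0.75,-0.17],0,0.4],[[0.2,-0.75,-0.17],0,0.4]]'; python3 -m creep '[[[0.15,-0.35,-0.1],0,0.4],[[0.25,-0.78,-0.17],0,0.4],[[0.25,-0.78,-0.17],0,0.4],[[0.25,-0.78,-0.17],0,0.4]]';python3 - <<'E'
from h import *
import pickle
s,_,_=tool();print(np.round(s["qpos"],2))
stat();c=cams.get_calibration("wrist");im=cams.get_image("wrist");pickle.dump((c,im),open("w25.pkl","wb"));crop("wrist",0,0,512,384,1.5,"w25.png",im)
for q in ([387.6,-163.2,36],[397,-246,36]):print(proj("",q,c)*1.5)
go([397,-246,14],79.2)
E
```

```text
clock: 36.75
eef_pos: [437.3, -163.5, 196.7]
tool_rot: [-2.55, 1.563, -2.742]
force: [-0.8, 0.9, 0.0]
width: 50.8
clock: 37.15
eef_pos: [407.9, -233.3, 172.0]
tool_rot: [-2.984, 1.565, 3.111]
force: [0.5, 0.5, -0.1]
width: 51.5
[-0.12  0.62  0.88  2.08 -0.7   0.77  2.59]
t 37.15 p [ 407.9 -233.3  172. ] w 51.5 F [ 0.5  0.5 -0.1] jaw 79.2 q7 2.59 down [-0.006  0.    -1.   ]
[484.13518089 238.15831835]
[363.33160166 274.7483574 ]
shift [ 1.581 -0.154 -0.078] cur jaw 79.3 turn 0.002 (alt -3.998) q7 2.59
```

View pics/w25.png

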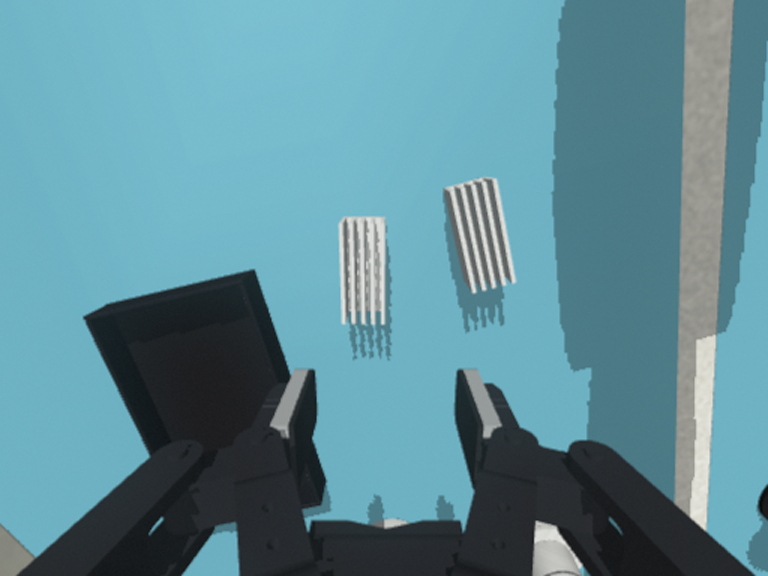

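```bash
python3 -m creep '[[[0.3,-0.15,-0.07],0,0.4],[[0.6,-0.15,-0.07],0,0.4],[[0.8,-0.15,-0.07],0,0.4],[[0.8,-0.15,-0.07],0,0.4]]';python3 - <<'E'
from h import *
stat();go([397,-246,15],79.2)
E
```

```text
clock: 37.6
eef_pos: [397.3, -244.4, 90.5]
tool_rot: [3.049, 1.561, 2.864]
force: [0.5, -0.8, 0.6]
width: 51.4
t 37.60 p [ 397.3 -244.4   90.5] w 51.4 F [ 0.5 -0.8  0.6] jaw 79.4 q7 2.77 down [-0.009  0.003 -1.   ]
shift [ 0.755 -0.017  0.007] cur jaw 79.4 turn 0.004 (alt -3.996) q7 2.77
```

```bash
python3 -m creep '[[[-0.4,0,0.1],0.15,0.4],[[-0.8,0,0.2],0.33,0.4],[[-0.8,0,0.2],0.52,0.4],[[-0.8,0,0.2],0.7,0.4],[[-0.8,0,0.2],0.85,0.4],[[-0.8,0,0.2],1,0.4]]' >/dev/null; python3 -m creep '[[[0,0,0],0.18,0.4],[[0,0,0],0.36,0.4],[[0,0,0],0.54,0.4],[[0,0,0],0.72,0.4],[[0,0,0],0.9,0.4],[[0,0,0],1,0.4]]' >/dev/null; python3 -m creep '[[[0,0,0],0.18,0.4],[[0,0,0],0.36,0.4],[[0,0,0],0.54,0.4],[[0,0,0],0.72,0.4],[[0,0,0],0.9,0.4],[[0,0,0],1,0.4]]' >/dev/null; python3 -m creep '[[[0,0,0],0.18,0.4],[[0,0,0],0.36,0.4],[[0,0,0],0.54,0.4],[[0,0,0],0.72,0.4],[[0,0,0],0.9,0.4],[[0,0,0],1,0.4],[[0,0,0],1,0.4],[[0,0,0],1,0.4]]';python3 - <<'E'
from h import *
import pickle
s,_,_=tool();print(np.round(s["qpos"],2))
stat();c=cams.get_calibration("wrist");im=cams.get_image("wrist");pickle.dump((c,im),open("w26.pkl","wb"));crop("wrist",0,0,512,384,1.5,"w26.png",im)
for q in ([387.6,-163.2,36],[397,-246,36]):print(proj("",q,c)*1.5)
go([397,-246,15],79.2)
E
```

```text
clock: 40.2
eef_pos: [418.1, -250.4, 172.9]
tool_rot: [0.336, 1.566, -2.992]
force: [0.3, 0.1, 0.0]
width: 51.3
[-0.25  0.89  1.31  2.04 -1.01  1.09 -0.2 ]
t 40.20 p [ 418.1 -250.4  172.9] w 51.3 F [0.3 0.1 0. ] jaw -100.7 q7 -0.20 down [-0.005 -0.001 -1.   ]
[273.24999032 345.2569767 ]
[384.76096115 312.89522039]
shift [ 1.579 -0.009  0.206] cur jaw -100.7 turn 0.002 (alt -3.998) q7 -0.20
```

View pics/w26.png

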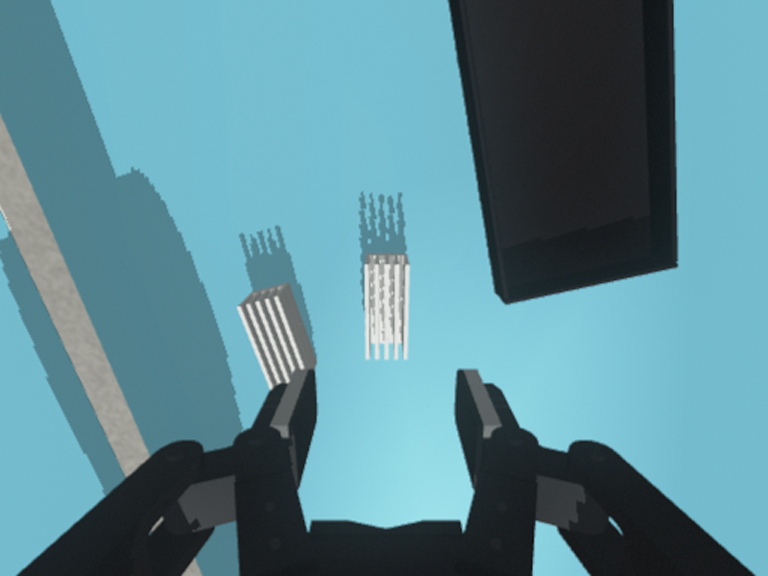

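```bash
python3 -m creep '[[[0.3,0,0.1],0,0.4],[[0.6,0,0.2],0,0.4],[[0.8,0,0.2],0,0.4],[[0.8,0,0.2],0,0.4]]';python3 - <<'E'
from h import *
stat();go([397,-246,14],79.2)
s,_,_=tool();print(np.round(s["qpos"],2))
E
```

```text
clock: 40.65
eef_pos: [396.8, -245.4, 91.1]
tool_rot: [-0.369, 1.563, 2.584]
force: [0.6, -0.2, 0.6]
width: 51.0
t 40.65 p [ 396.8 -245.4   91.1] w 51.0 F [ 0.6 -0.2  0.6] jaw -100.8 q7 -0.14 down [-0.007  0.004 -1.   ]
shift [ 0.771  0.008 -0.009] cur jaw -100.8 turn 0.000 (alt -4.000) q7 -0.14
[-0.1   0.86  0.98  2.15 -1.09  0.78 -0.14]
```

```bash
python3 -m creep '[[[0.3,0,0],0,0.4],[[0.6,0,0],0,0.4],[[0.75,0,0],0,0.4],[[0.75,0,0],0,0.4]]';python3 - <<'E'
from h import *
stat();go([397,-246,14],79.2)
s,_,_=tool();print(np.round(s["qpos"],2))
crop("wrist",0,0,512,384,1.5,"w27.png")
E
```

```text
clock: 41.05
eef_pos: [396.3, -248.4, 17.0]
tool_rot: [0.151, 1.564, 3.102]
force: [0.1, 0.6, 0.5]
width: 51.4
t 41.05 p [ 396.3 -248.4   17. ] w 51.4 F [0.1 0.6 0.5] jaw -101.0 q7 -0.18 down [-0.006  0.    -1.   ]
shift [ 0.03  -0.025 -0.002] cur jaw -101.0 turn -0.004 (alt 3.996) q7 -0.18
[ 0.16  0.84  0.52  2.17 -1.09  0.43 -0.18]
```

View pics/w27.png

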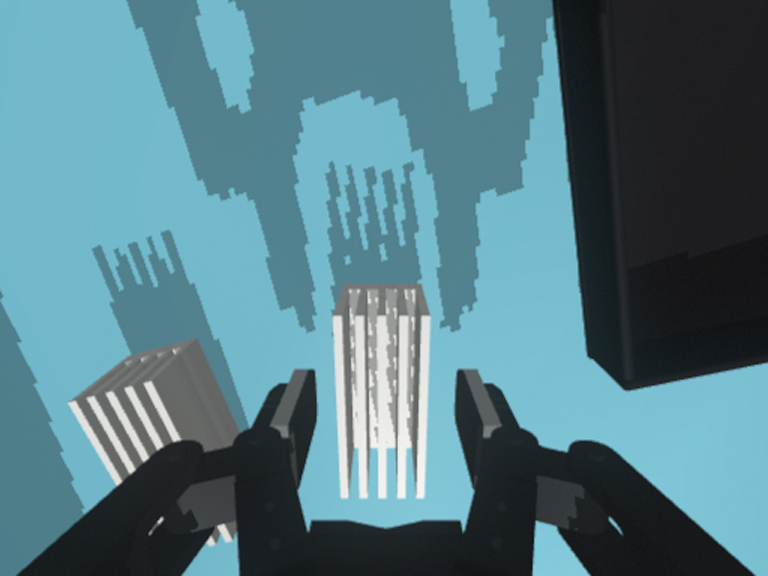

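Sink E sits centred between the pads at about (383,390). I'll close on it.

```bash
python3 -m creep '[[[0.02,-0.01,0],0,1],[[0.02,-0.01,0],0,1],[[0.02,-0.01,0],0,1],[[0.02,-0.01,0],0,1],[[0.02,-0.01,0],0,1],[[0.02,-0.01,0],0,1],[[0.02,-0.01,0],0,1]]';python3 -m creep '[[[-0.3,0,0],0,1],[[-0.7,0,0],0,1],[[-0.95,0,0],0,1],[[-0.95,0,0],0,1]]'; python3 - <<'E'
from h import *
stat();go([528,182,175],97)
s,_,_=tool();print(np.round(s["qpos"],2))
E
```

```text
clock: 41.8
eef_pos: [397.1, -247.6, 16.2]
tool_rot: [0.692, 1.565, -2.64]
force: [-0.9, -0.3, 5.9]
width: 28.5
clock: 42.2
eef_pos: [398.9, -247.9, 113.2]
tool_rot: [1.444, 1.566, -1.887]
force: [0.2, -0.0, -2.1]
width: 28.6
t 42.20 p [ 398.9 -247.9  113.2] w 28.6 F [ 0.2 -0.  -2.1] jaw -100.9 q7 -0.40 down [-0.001 -0.005 -1.   ]
shift [-0.64  -4.462 -0.456] cur jaw -100.9 turn -0.397 (alt 3.603) q7 -0.40
[-0.    0.7   0.76  2.13 -0.84  0.64 -0.4 ]
```

```bash
python3 -m creep '[[[-0.4,-0.2,0],0,1],[[-0.64,-0.6,-0.05],0,1],[[-0.64,-0.9,-0.1],0,1]]' >/dev/null; python3 -m creep '[[[0,-0.45,-0.05],0,1],[[0,-0.9,-0.1],0,1]]' >/dev/null; python3 -m creep '[[[0,-0.45,-0.05],0,1],[[0,-0.9,-0.1],0,1]]' >/dev/null; python3 -m creep '[[[0,-0.45,-0.05],-0.1,1],[[0,-0.9,-0.1],-0.25,1],[[0,-0.9,-0.1],-0.4,1],[[0,-0.9,-0.1],-0.4,1],[[0,-0.9,-0.1],-0.4,1]]';python3 - <<'E'
from h import *
stat();go([528,182,125],97)
s,_,_=tool();print(np.round(s["qpos"],2))
E
```

```text
clock: 43.4
eef_pos: [504.5, 98.4, 172.9]
tool_rot: [0.11, 1.564, -2.912]
force: [0.4, -0.4, -0.7]
width: 29.2
t 43.40 p [504.5  98.4 172.9] w 29.2 F [ 0.4 -0.4 -0.7] jaw -83.1 q7 -0.98 down [-0.007 -0.002 -1.   ]
shift [ 0.476 -0.803 -0.337] cur jaw -83.1 turn -0.003 (alt 3.997) q7 -0.98
[-0.8   0.68  0.88  1.96 -0.7   0.84 -0.98]
```

```bash
python3 -m creep '[[[0,-0.45,-0.2],0,1],[[0,-0.83,-0.38],0,1],[[0,-0.83,-0.38],0,1],[[0,-0.83,-0.38],0,1]]'; python3 - <<'E'
from h import *
stat();go([532,185,122],97)
crop('side',120,60,320,220,4,'s28.png')
E
```

```text
clock: 43.8
eef_pos: [532.4, 185.4, 172.6]
tool_rot: [0.231, 1.564, -2.789]
force: [-0.5, -1.0, -2.1]
width: 28.5
t 43.80 p [532.4 185.4 172.6] w 28.5 F [-0.5 -1.  -2.1] jaw -83.0 q7 -1.14 down [-0.007 -0.002 -1.   ]
shift [0.506 0.003 0.001] cur jaw -83.0 turn -0.001 (alt 3.999) q7 -1.14
```

View pics/s28.png

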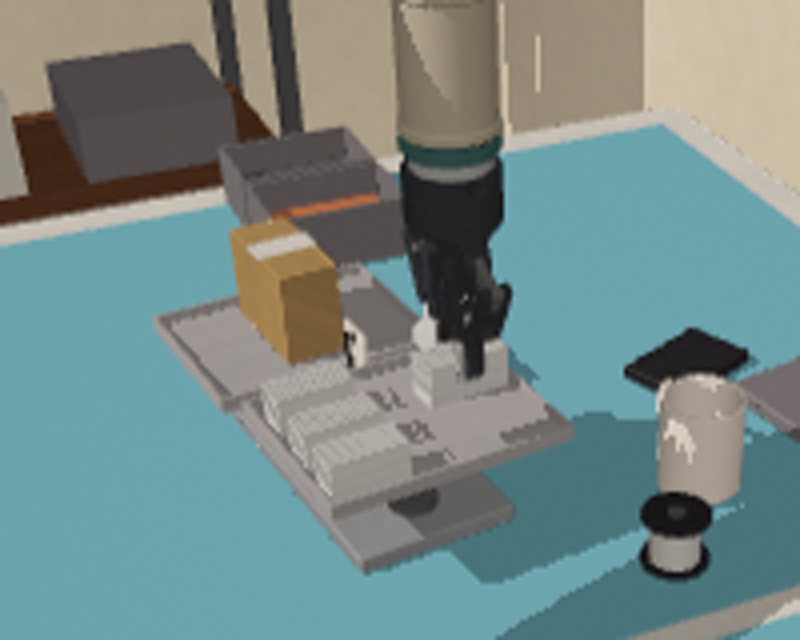

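```bash
python3 -m creep '[[[0.2,0,0],0,1],[[0.4,0,0],0,1],[[0.5,0,0],0,1],[[0.53,0,0],0,1],[[0.54,0,0],0,1],[[0.54,0,0],0,1]]'; python3 -m creep '[[[0.01,0,0],0,1],[[0.02,0,0],0,1],[[0.02,0,0],0,1]]';python3 -m creep '[[[0.01,0,0],0,1],[[0.02,0,0],0,1],[[0.02,0,0],0,1]]'; python3 - <<'E'
from h import *
crop('side',120,60,320,220,4,'s29.png')
E
```

```text
clock: 44.45
eef_pos: [532.8, 185.6, 119.7]
tool_rot: [0.077, 1.566, -2.942]
force: [-0.0, -0.2, -1.1]
width: 28.9
clock: 44.75
eef_pos: [532.4, 186.3, 117.2]
tool_rot: [0.032, 1.565, -2.986]
force: [-0.4, 0.3, -1.3]
width: 28.7
clock: 45.05
eef_pos: [532.2, 186.2, 114.9]
tool_rot: [0.067, 1.564, -2.951]
force: [1.0, -0.4, -1.4]
width: 28.5
```

View pics/s29.png

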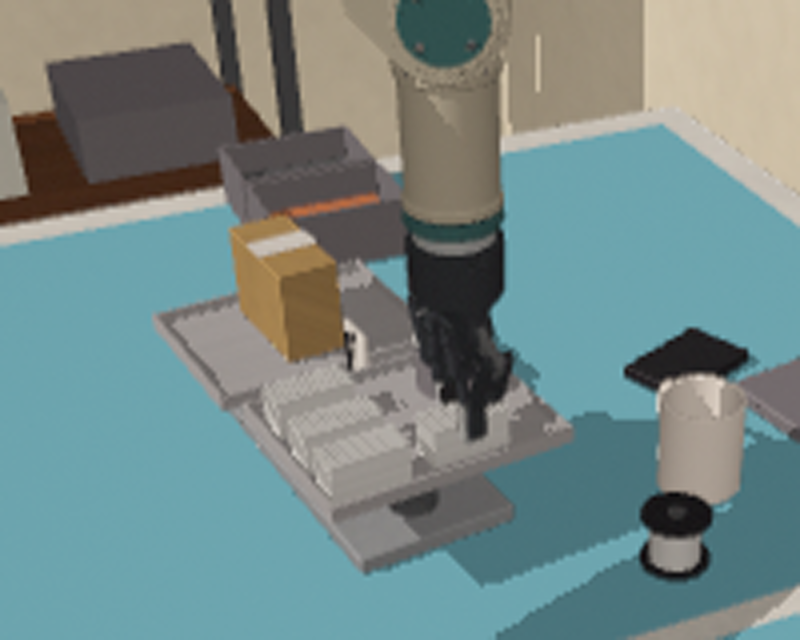

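```bash
python3 -m creep '[[[0.01,0,0],0,1],[[0.02,0,0],0,1],[[0.02,0,0],0,1]]';python3 -m creep '[[[0.01,0,0],0,1],[[0.02,0,0],0,1],[[0.02,0,0],0,1]]';python3 -m creep '[[[0.01,0,0],0,1],[[0.02,0,0],0,1],[[0.02,0,0],0,1]]'; python3 - <<'E'
from h import *
crop('side',120,60,320,220,4,'s30.png')
E
```

```text
clock: 45.4
eef_pos: [532.2, 186.0, 112.9]
tool_rot: [0.072, 1.564, -2.946]
force: [-1.0, 0.2, -1.1]
width: 28.8
clock: 45.7
eef_pos: [532.2, 186.1, 110.9]
tool_rot: [0.074, 1.564, -2.944]
force: [0.3, 1.3, -0.4]
width: 28.5
clock: 46.0
eef_pos: [532.2, 186.1, 108.9]
tool_rot: [0.065, 1.565, -2.953]
force: [-0.4, -0.3, -0.6]
width: 28.6
```

View pics/s30.png

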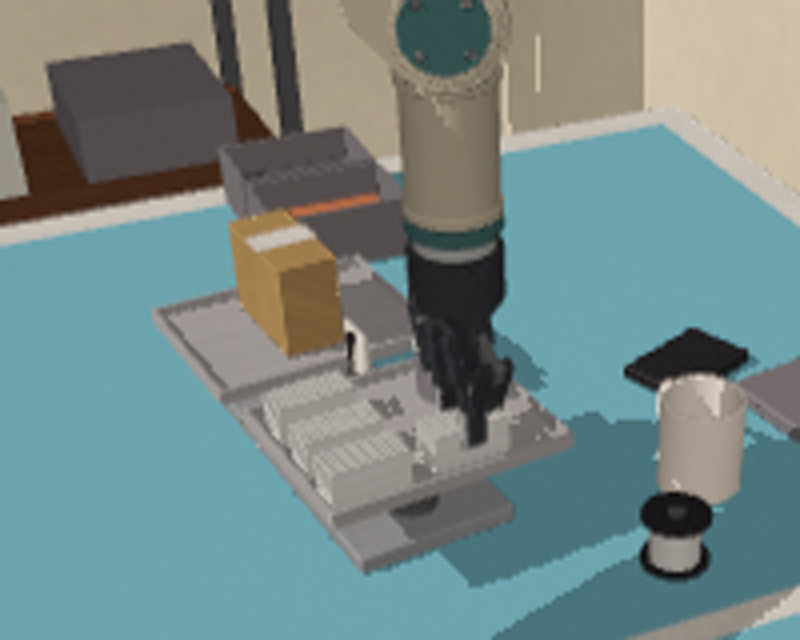

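The work pan is now sinking with the sink while the box rises. I'll follow it down to level and release.

```bash
python3 -m creep '[[[0.02,0,0],0,1],[[0.04,0,0],0,1],[[0.06,0,0],0,1],[[0.06,0,0],0,1],[[0.06,0,0],0,1]]';python3 -m creep '[[[0,0,0],0,0.52],[[0,0,0],0,0.52],[[0,0,0],0,0.52],[[0,0,0],0,0.52],[[-0.1,0,0],0,0.52],[[-0.5,0,0],0,0.52],[[-0.9,0,0],0,0.52],[[-0.9,0,0],0,0.52]]'; python3 - <<'E'
from h import *
stat()
crop('side',120,60,320,220,4,'s31.png')
crop("wrist",0,0,512,384,1.5,"w31.png")
E
```

```text
clock: 46.55
eef_pos: [532.1, 186.1, 102.9]
tool_rot: [0.06, 1.564, -2.958]
force: [-0.2, 1.0, -0.2]
width: 28.7
clock: 47.35
eef_pos: [536.4, 185.8, 198.6]
tool_rot: [-2.974, 1.567, 0.29]
force: [1.2, -0.8, 0.0]
width: 40.6
t 47.35 p [536.4 185.8 198.6] w 40.6 F [ 1.2 -0.8  0. ] jaw -83.0 q7 -1.17 down [ 0.003  0.001 -1.   ]
```

View pics/s31.png

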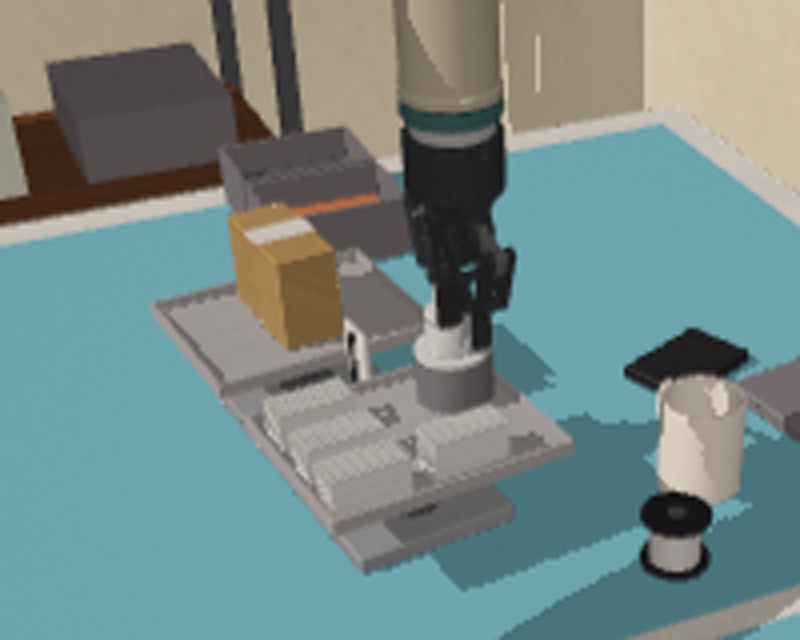

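View pics/w31.png

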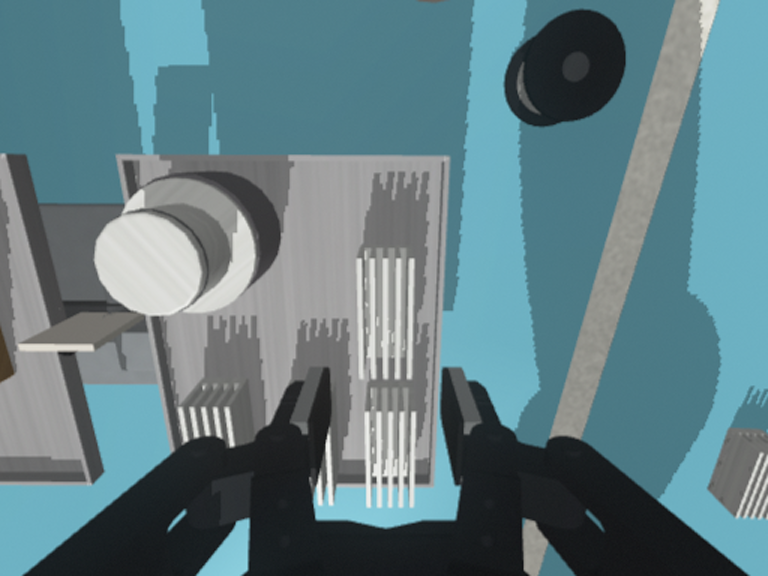

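```bash
python3 - <<'E'
from h import *
P=np.array([plane("top",u/3+160,v/3+120,30) for u,v in [(632,256),(745,254),(755,438),(636,440)]]);print(P.round(1),P.mean(0).round(1),np.linalg.norm(P[0]-P[3]),np.linalg.norm(P[0]-P[1]))
print("l",plane("top",320.3,171.3,68.5),"k",plane("top",360.7,177.3,60.5))
go([640,-140,190],None)
E
```

```text
[[ 580.8 -316.6   30. ]
 [ 591.  -438.8   30. ]
 [ 393.9 -447.9   30. ]
 [ 383.6 -322.9   30. ]] [ 487.3 -381.6   30. ] 197.3444385201974 122.58876220619199
l [ 674.18374543 -143.83829671   68.5       ] k [ 664.76398709 -275.71566485   60.5       ]
shift [ 0.039  3.371 -0.656]
```

```bash
python3 -m creep '[[[0,0.42,-0.1],0,0],[[0,0.84,-0.19],0,0]]' >/dev/null; python3 -m creep '[[[0,0.42,-0.1],0,0],[[0,0.84,-0.19],0,0]]' >/dev/null; python3 -m creep '[[[0,0.42,-0.1],0,0],[[0,0.84,-0.19],0,0]]' >/dev/null; python3 -m creep '[[[0,0.42,-0.1],0,0],[[0,0.84,-0.19],0,0],[[0,0.84,-0.19],0,0],[[0,0.84,-0.19],0,0],[[0,0.84,-0.19],0,0]]'; python3 - <<'E'
from h import *
import pickle
s,_,_=tool();print(np.round(s["qpos"],2))
stat();c=cams.get_calibration("wrist");im=cams.get_image("wrist");pickle.dump((c,im),open("w32.pkl","wb"));crop("wrist",0,0,512,384,1.5,"w32.png",im)
for q in ([674.2,-143.8,68.5],[664.8,-275.7,60.5]):print(proj("",q,c)*1.5)
go([674.2,-143.8,37])
crop('side',120,60,320,220,4,'s32.png')
E
```

```text
clock: 48.55
eef_pos: [649.1, -136.1, 191.6]
tool_rot: [-0.228, 1.563, 3.038]
force: [0.0, -0.2, -0.4]
width: 85.1
[-0.27  0.83  0.82  1.52 -0.66  1.09 -0.73]
t 48.55 p [ 649.1 -136.1  191.6] w 85.1 F [ 0.  -0.2 -0.4] jaw -82.9 q7 -0.73 down [-0.008  0.001 -1.   ]
[403.21805626 252.34263963]
[596.48982997 287.66874687]
shift [ 1.546  0.114 -0.249]
```

View pics/w32.png

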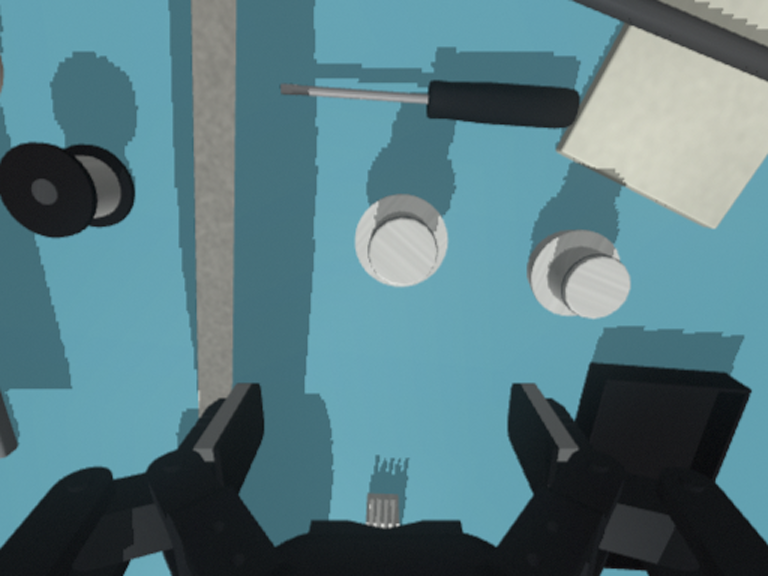

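View pics/s32.png

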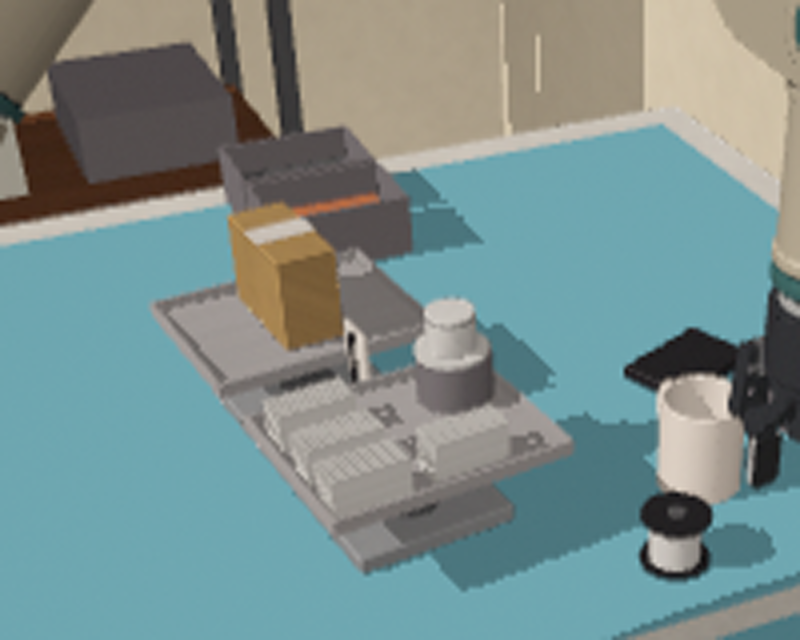

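Both cans appear at their predicted pixels, l at (403,250) and k at (597,286). The pans look about level. Next is can l.

```bash
python3 -m creep '[[[0.2,0.11,-0.25],0,0],[[0.6,0.11,-0.25],0,0],[[0.8,0.11,-0.25],0,0],[[0.8,0.11,-0.25],0,0],[[0.8,0.11,-0.25],0,0]]'; python3 - <<'E'
from h import *
go([674.2,-143.8,37])
E
```

```text
clock: 49.15
eef_pos: [675.5, -144.9, 113.0]
tool_rot: [0.094, 1.565, -2.923]
force: [1.1, 0.5, 0.6]
width: 85.6
shift [ 0.76  -0.013  0.007]
```

```bash
python3 -m creep '[[[0.3,-0.01,0.01],0,0],[[0.6,-0.01,0.01],0,0],[[0.73,-0.01,0.01],0,0],[[0.75,-0.01,0.01],0,0],[[0.75,-0.01,0.01],0,0],[[0.75,-0.01,0.01],0,1],[[0.75,-0.01,0.01],0,1],[[0.75,-0.01,0.01],0,1],[[0.75,-0.01,0.01],0,1],[[0.75,-0.01,0.01],0,1],[[0.75,-0.01,0.01],0,1],[[0.75,-0.01,0.01],0,1]]'; python3 -m creep '[[[-0.3,0,0],0,1],[[-0.6,0,0],0,1],[[-0.8,0,0],0,1],[[-0.8,0,0],0,1]]'; python3 - <<'E'
from h import *
stat()
go([437,-384,125])
go([537,-379,125])
crop("wrist",0,0,512,384,1.5,"w33.png")
E
```

```text
clock: 50.35
eef_pos: [674.5, -145.1, 38.9]
tool_rot: [0.162, 1.566, -2.856]
force: [-1.2, 0.5, 5.4]
width: 42.7
clock: 50.75
eef_pos: [676.0, -146.0, 120.8]
tool_rot: [1.25, 1.568, -1.768]
force: [0.4, -0.6, -1.8]
width: 42.6
t 50.75 p [ 676.  -146.   120.8] w 42.6 F [ 0.4 -0.6 -1.8] jaw -82.9 q7 -0.70 down [-0.001 -0.003 -1.   ]
shift [-0.033  2.067  2.665]
shift [-0.034  2.141  1.667]
```

View pics/w33.png

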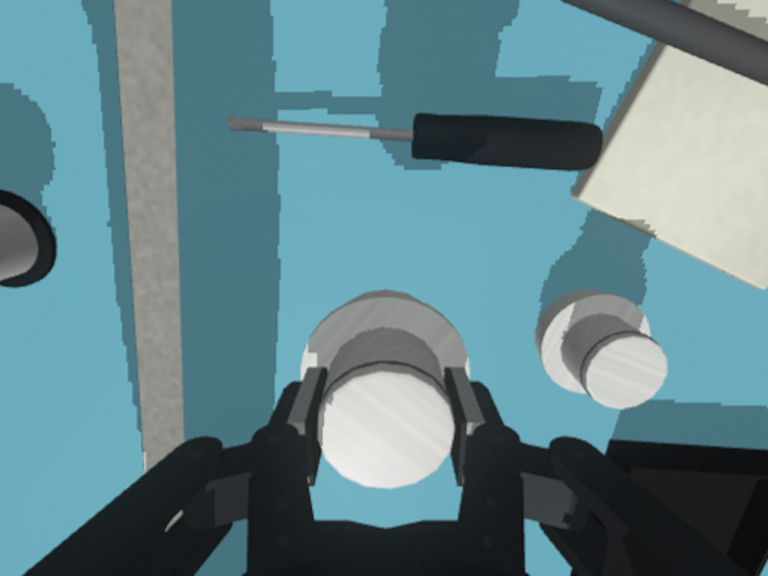

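```bash
python3 -m creep '[[[-0.2,0.2,0.3],0,1],[[-0.2,0.5,0.6],0,1],[[-0.2,0.69,0.88],0,1]]' >/dev/null; python3 -m creep '[[[0,0.25,0.3],0,1],[[0,0.5,0.6],0,1],[[0,0.69,0.88],0,1]]' >/dev/null; python3 -m creep '[[[0,0.25,0.3],0,1],[[0,0.5,0.6],0,1],[[0,0.69,0.88],0,1],[[0,0.69,0.88],0,1],[[0,0.69,0.88],0,1],[[0,0.69,0.88],0,1]]'; python3 - <<'E'
from h import *
import pickle
stat()
go([439,-384,60])
c=cams.get_calibration("wrist");im=cams.get_image("wrist");pickle.dump((c,im),open("w34.pkl","wb"))
crop("wrist",0,0,512,384,1.5,"w34.png",im)
crop("side",200,180,400,384,3,"s34.png")
E
```

```text
clock: 52.0
eef_pos: [438.6, -381.3, 138.1]
tool_rot: [-0.276, 1.564, 2.991]
force: [0.6, 0.9, -1.6]
width: 42.5
t 52.00 p [ 438.6 -381.3  138.1] w 42.5 F [ 0.6  0.9 -1.6] jaw -82.8 q7 -0.15 down [-0.007  0.001 -1.   ]
shift [ 0.781  0.029 -0.006]
```

View pics/w34.png

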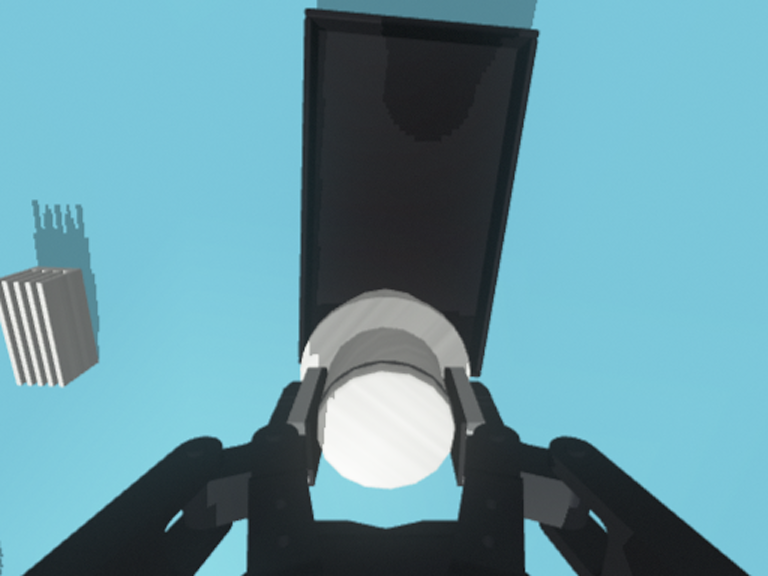

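View pics/s34.png

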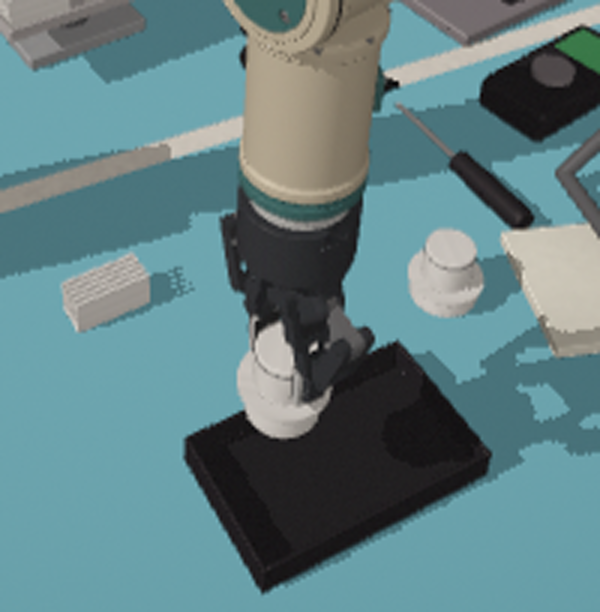

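```bash
python3 - <<'E'
from h import *
import pickle
c,_=pickle.load(open("w34.pkl","rb"))
for u,v in [(306,11),(537,33),(301,355),(480,372)]: print(plane("",u/1.5,v/1.5,30,c).round(1))
E
```

```text
[ 583.2 -322.3   30. ]
[ 588.2 -439.8   30. ]
[ 391.9 -331.6   30. ]
[ 394.4 -448.8   30. ]
```

```bash
python3 -m creep '[[[0.1,0.06,-0.02],0,1],[[0.4,0.06,-0.02],0,1],[[0.7,0.06,-0.02],0,1],[[0.85,0.06,-0.02],0,1],[[0.88,0.06,-0.02],0,1],[[0.9,0.06,-0.02],0,1],[[0.9,0.06,-0.02],0,1]]';python3 -m creep '[[[0.02,0,0],0,1],[[0.03,0,0],0,1],[[0.04,0,0],0,1],[[0.04,0,0],0,1]]'; python3 - <<'E'
from h import *
stat()
crop("side",200,180,400,384,3,"s35.png")
E
```

```text
clock: 52.8
eef_pos: [440.5, -389.4, 50.1]
tool_rot: [0.341, 1.565, -2.677]
force: [-0.1, 0.5, -1.5]
width: 42.8
clock: 53.2
eef_pos: [440.1, -388.6, 45.4]
tool_rot: [0.078, 1.565, -2.94]
force: [-0.5, 0.2, -0.4]
width: 42.8
t 53.20 p [ 440.1 -388.6   45.4] w 42.8 F [-0.5  0.2 -0.4] jaw -82.9 q7 -0.05 down [-0.006 -0.001 -1.   ]
```

View pics/s35.png

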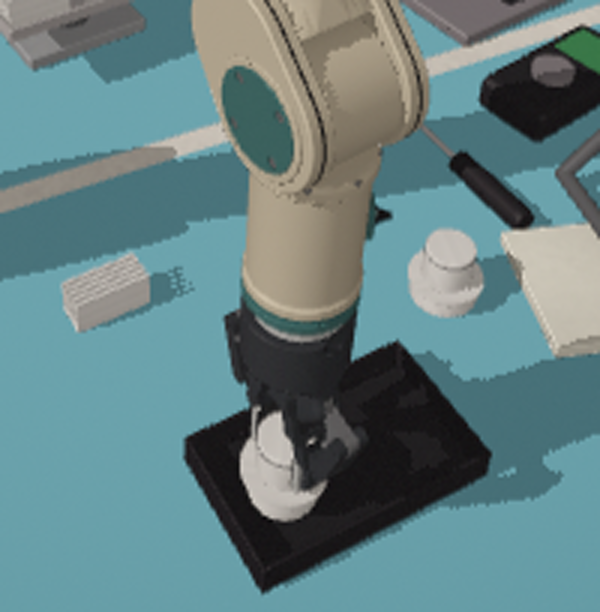

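```bash
python3 -m creep '[[[0.01,0,0],0,1],[[0.025,0,0],0,1],[[0.025,0,0],0,1],[[0.025,0,0],0,1]]'; python3 -m creep '[[[0,0,0],0,0],[[0,0,0],0,0],[[0,0,0],0,0],[[0,0,0],0,0],[[-0.3,0,0],0,0],[[-0.8,0,0],0,0],[[-1,0,0],0,0],[[-1,0,0],0,0]]'; python3 - <<'E'
from h import *
stat()
crop("side",200,180,400,384,3,"s36.png")
go([664.8,-276,130])
s,_,_=tool();print(np.round(s["qpos"],2))
E
```

```text
clock: 53.65
eef_pos: [440.0, -388.8, 42.9]
tool_rot: [0.096, 1.565, -2.923]
force: [-0.1, 0.8, 1.8]
width: 42.5
clock: 54.45
eef_pos: [441.9, -390.5, 146.1]
tool_rot: [1.205, 1.565, -1.813]
force: [0.0, -0.6, -0.9]
width: 85.1
t 54.45 p [ 441.9 -390.5  146.1] w 85.1 F [ 0.  -0.6 -0.9] jaw -82.9 q7 -0.15 down [-0.001 -0.006 -1.   ]
shift [ 0.13  -0.847 -2.359]
[ 0.23  0.77  0.75  1.79 -0.67  0.85 -0.15]
```

View pics/s36.png

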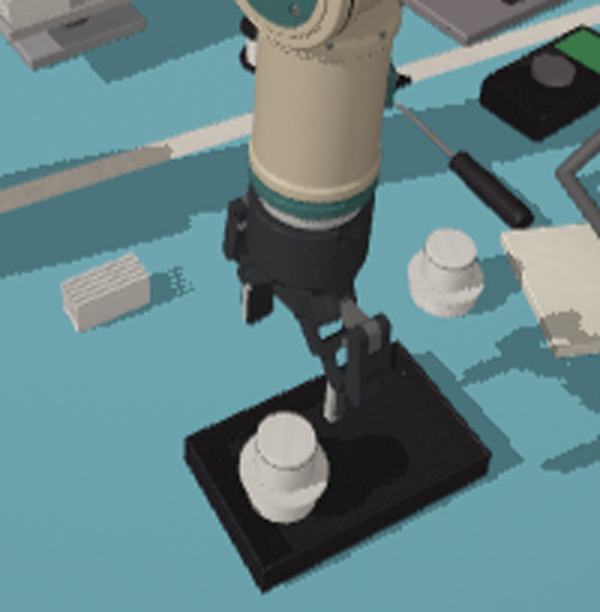

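```bash
python3 -m creep '[[[0,-0.15,-0.4],0,0],[[0,-0.28,-0.8],0,0]]' >/dev/null; python3 -m creep '[[[0,-0.15,-0.4],0,0],[[0,-0.28,-0.8],0,0]]' >/dev/null; python3 -m creep '[[[0,-0.15,-0.4],0,0],[[0,-0.28,-0.76],0,0],[[0,-0.28,-0.76],0,0],[[0,-0.28,-0.76],0,0],[[0,-0.28,-0.76],0,0]]'; python3 - <<'E'
from h import *
import pickle
stat()
go([664.8,-275.7,28])
c=cams.get_calibration("wrist");im=cams.get_image("wrist");print(proj("",[664.8,-275.7,60.5],c)*1.5)
crop("wrist",0,0,512,384,1.5,"w37.png",im)
E
```

```text
clock: 55.4
eef_pos: [662.6, -277.1, 140.1]
tool_rot: [-0.001, 1.562, -3.021]
force: [0.5, -0.6, 1.0]
width: 85.4
t 55.40 p [ 662.6 -277.1  140.1] w 85.4 F [ 0.5 -0.6  1. ] jaw -83.0 q7 -0.58 down [-0.009 -0.001 -1.   ]
shift [ 1.121 -0.011 -0.033]
[384.03135153 307.72383039]
```

View pics/w37.png

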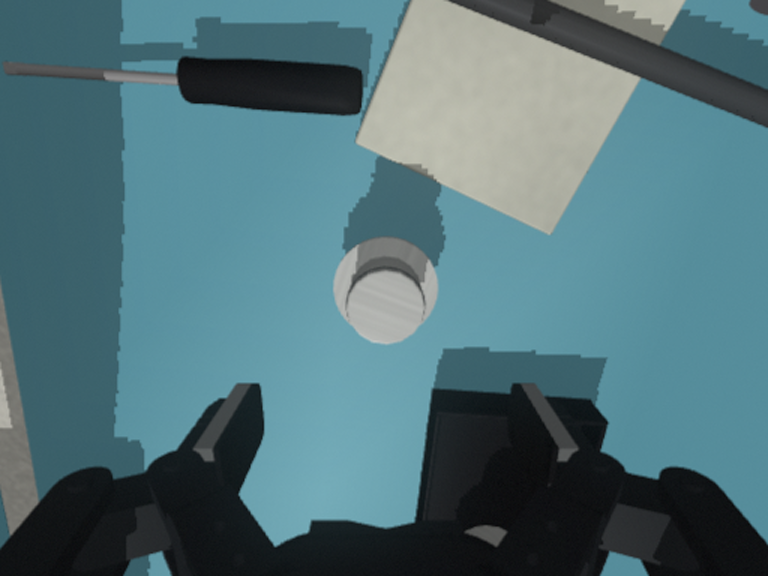

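```bash
python3 -m creep '[[[0.3,-0.01,-0.03],0,0],[[0.6,-0.01,-0.03],0,0],[[0.8,-0.01,-0.03],0,0],[[0.8,-0.01,-0.03],0,0]]'; python3 - <<'E'
from h import *
go([664.8,-275.7,28.5])
E
```

```text
clock: 55.85
eef_pos: [664.0, -274.3, 57.9]
tool_rot: [-0.266, 1.559, 2.997]
force: [-0.2, -0.3, -0.6]
width: 85.6
shift [ 0.294  0.015 -0.01 ]
```

```bash
python3 -m creep '[[[0.15,0.01,-0.01],0,0],[[0.27,0.01,-0.01],0,0],[[0.29,0.01,-0.01],0,0],[[0.29,0.01,-0.01],0,0],[[0.29,0.01,-0.01],0,1],[[0.29,0.01,-0.01],0,1],[[0.29,0.01,-0.01],0,1],[[0.29,0.01,-0.01],0,1],[[0.29,0.01,-0.01],0,1],[[0.29,0.01,-0.01],0,1],[[0.29,0.01,-0.01],0,1]]'; python3 -m creep '[[[-0.3,0,0],0,1],[[-0.6,0,0],0,1],[[-0.95,0,0],0,1],[[-0.95,0,0],0,1]]'; python3 - <<'E'
from h import *
stat()
go([536,-384,115])
crop("wrist",0,0,512,384,1.5,"w38.png")
E
```

```text
clock: 56.95
eef_pos: [668.3, -276.2, 33.2]
tool_rot: [0.266, 1.566, -2.752]
force: [-0.4, -0.2, 5.1]
width: 42.4
clock: 57.35
eef_pos: [670.5, -277.6, 132.2]
tool_rot: [1.606, 1.565, -1.412]
force: [0.4, -0.4, -0.4]
width: 42.5
t 57.35 p [ 670.5 -277.6  132.2] w 42.5 F [ 0.4 -0.4 -0.4] jaw -82.9 q7 -0.58 down [ 0.001 -0.005 -1.   ]
shift [0.177 0.889 1.467]
```

View pics/w38.png

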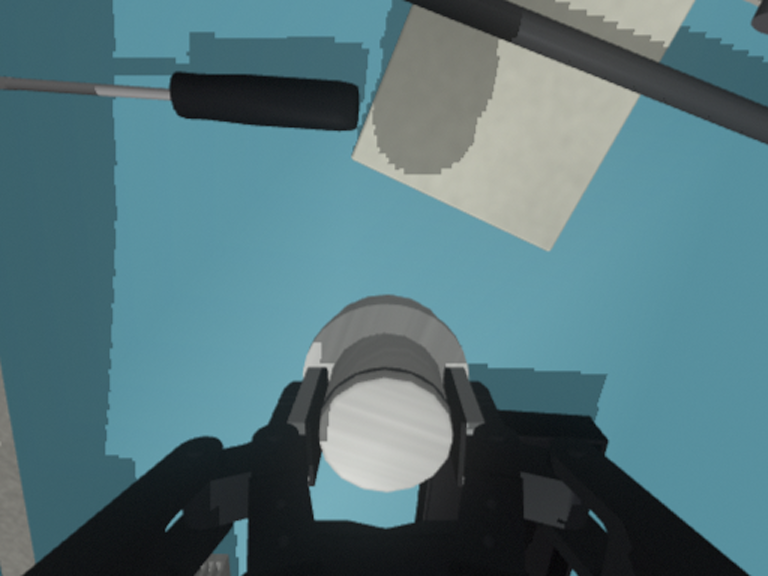

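```bash
python3 -m creep '[[[0,0.22,0.4],0,1],[[0,0.44,0.71],0,1]]' >/dev/null; python3 -m creep '[[[0,0.22,0.4],0,1],[[0,0.44,0.71],0,1],[[0,0.44,0.71],0,1],[[0,0.44,0.71],0,1],[[0,0.44,0.71],0,1]]'; python3 - <<'E'
from h import *
stat()
go([540,-385,50])
crop("side",200,180,400,384,3,"s39.png")
crop("wrist",0,0,512,384,1.5,"w39.png")
E
```

```text
clock: 58.1
eef_pos: [539.1, -378.6, 126.7]
tool_rot: [-0.328, 1.564, 2.939]
force: [0.2, 0.0, -2.2]
width: 42.4
t 58.10 p [ 539.1 -378.6  126.7] w 42.4 F [ 0.2  0.  -2.2] jaw -82.8 q7 -0.30 down [-0.007  0.001 -1.   ]
shift [ 0.767  0.067 -0.006]
```

View pics/s39.png

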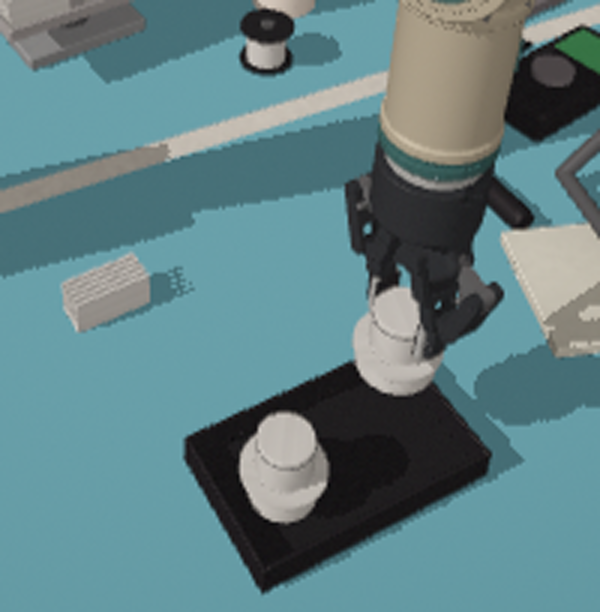

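View pics/w39.png

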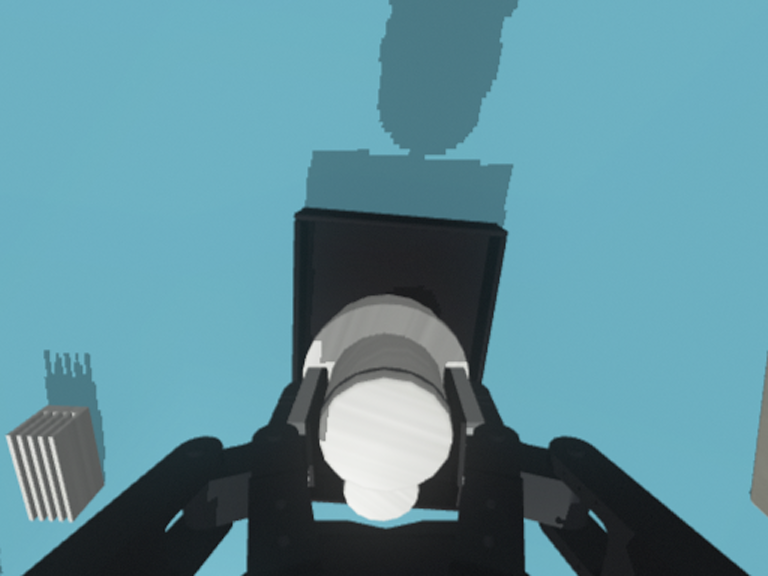

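```bash
python3 -m creep '[[[0.1,0.06,0],0,1],[[0.4,0.06,0],0,1],[[0.7,0.06,0],0,1],[[0.82,0.06,0],0,1],[[0.84,0.06,0],0,1],[[0.84,0.06,0],0,1]]';python3 -m creep '[[[0.02,0,0],0,1],[[0.03,0,0],0,1],[[0.04,0,0],0,1],[[0.04,0,0],0,1]]';python3 -c "from h import *;stat()"
```

```text
clock: 58.8
eef_pos: [538.7, -387.0, 44.4]
tool_rot: [0.19, 1.565, -2.828]
force: [0.4, -0.0, -0.9]
width: 42.2
clock: 59.2
eef_pos: [538.6, -386.5, 40.6]
tool_rot: [0.107, 1.565, -2.911]
force: [-0.1, -0.2, -1.7]
width: 42.7
t 59.20 p [ 538.6 -386.5   40.6] w 42.7 F [-0.1 -0.2 -1.7] jaw -82.9 q7 -0.23 down [-0.005 -0.001 -1.   ]
```

```bash
python3 -m creep '[[[0.01,0,0],0,1],[[0.02,0,0],0,1],[[0.03,0,0],0,1],[[0.03,0,0],0,1]]'; python3 -m creep '[[[0.005,0,0],0,1],[[0.01,0,0],0,1],[[0.01,0,0],0,1]]'
```

```text
clock: 59.6
eef_pos: [538.4, -386.5, 37.2]
tool_rot: [0.04, 1.565, -2.978]
force: [-0.9, -0.9, -0.6]
width: 42.6
clock: 59.9
eef_pos: [538.4, -386.6, 37.1]
tool_rot: [0.013, 1.565, -3.006]
force: [-2.0, 1.4, 6.5]
width: 42.3
```

Contact at the expected height. I'll release and retreat upward.

```bash
python3 -m creep '[[[0,0,0],0,0],[[0,0,0],0,0],[[0,0,0],0,0],[[0,0,0],0,0],[[-0.3,0,0],0,0],[[-0.8,0,0],0,0],[[-1,0,0],0,0],[[-1,0,0],0,0]]'; python3 -m creep '[[[-0.4,0,-0.2],0,0],[[-0.6,0,-0.6],0,0],[[-0.6,0,-1],0,0],[[-0.6,0,-1],0,0],[[-0.6,0,-1],0,0],[[-0.6,0,-1],0,0]]'; python3 - <<'E'
from h import *
stat()
im=cams.get_image("side")
crop("",200,180,400,384,3,"s40.png",im)
crop('',120,60,320,220,4,'s41.png',im)
crop('top',0,0,512,384,1.5,'t40.png')
E
```

```text
clock: 60.7
eef_pos: [540.6, -388.5, 140.0]
tool_rot: [1.309, 1.565, -1.709]
force: [-0.0, -0.3, 0.1]
width: 85.1
clock: 61.3
eef_pos: [636.9, -374.4, 194.2]
tool_rot: [-0.078, 1.562, -3.098]
force: [-0.3, -0.1, 0.2]
width: 85.6
t 61.30 p [ 636.9 -374.4  194.2] w 85.6 F [-0.3 -0.1  0.2] jaw -83.0 q7 -0.50 down [-0.009 -0.    -1.   ]
```

View pics/s40.png

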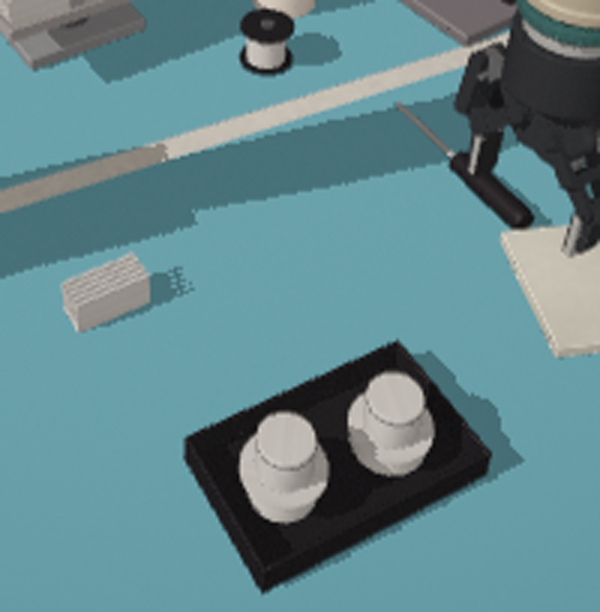

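View pics/s41.png

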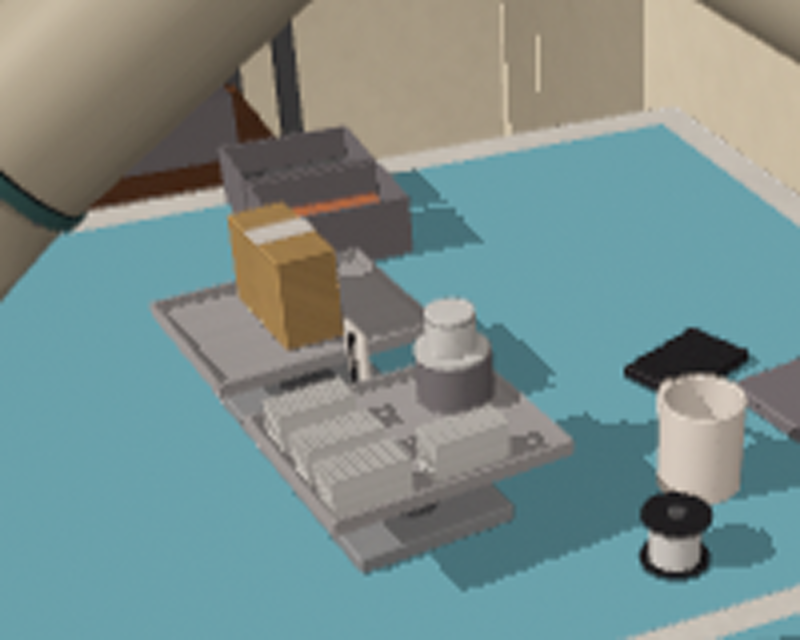

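View pics/t40.png

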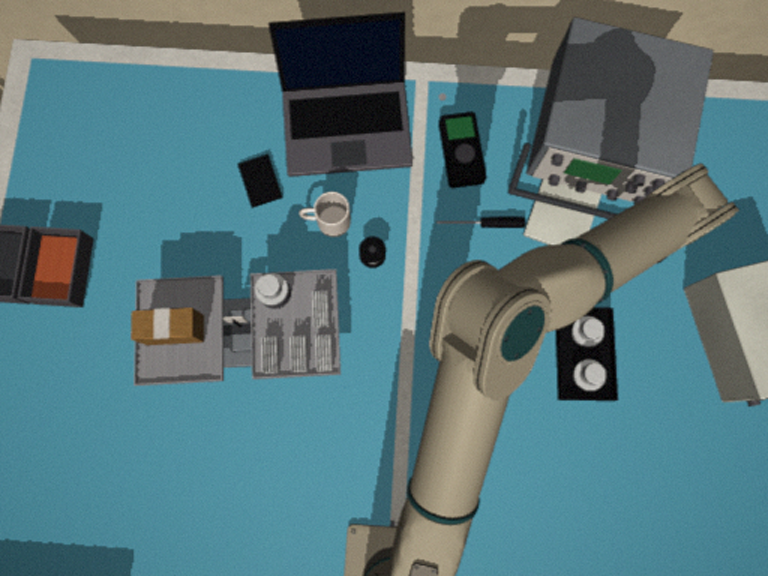

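```bash
python3 - <<'E'
from h import *
def tri(t,s):
    o1,d1=ray("top",*t);o2,d2=ray("side",*s);d1/=np.linalg.norm(d1);d2/=np.linalg.norm(d2)
    k=np.linalg.lstsq(np.c_[d1,-d2],o2-o1,rcond=None)[0];A=o1+k[0]*d1;B=o2+k[1]*d2;return ((A+B)/2).round(1),np.linalg.norm(A-B).round(1)
T=lambda u,v:(u/1.5,v/1.5); S=lambda u,v:(u/4+120,v/4+60)
print("now work far",tri(T(337,271),S(572,436)),"work near",tri(T(340,374),S(338,520)),"ref",tri(T(136,383),S(153,303)), "ref near", tri(T(223,380),S(223,387)))
T1=lambda u,v:(u/3+160,v/3+120)
print("before work far",tri(T1(190,176),S(572,428)),"near",tri(T1(199,387),S(338,503)))
im=cv2.imread("pics/s41.png");cv2.imwrite("pics/s42.png",cv2.resize(im[270:560,130:600],None,fx=1.6,fy=1.6))
E
```

```text
now work far (array([616.9, 158.8,  98.2]), np.float64(1.1)) work near (array([404.7, 136.2,  93. ]), np.float64(3.5)) ref (array([356.4, 550.5,  90.4]), np.float64(2.8)) ref near (array([376.4, 374.1,  88.5]), np.float64(1.7))
before work far (array([620.6, 163.5, 102.8]), np.float64(1.7)) near (array([405.3, 136.1, 109. ]), np.float64(5.2))
```

View pics/s42.png

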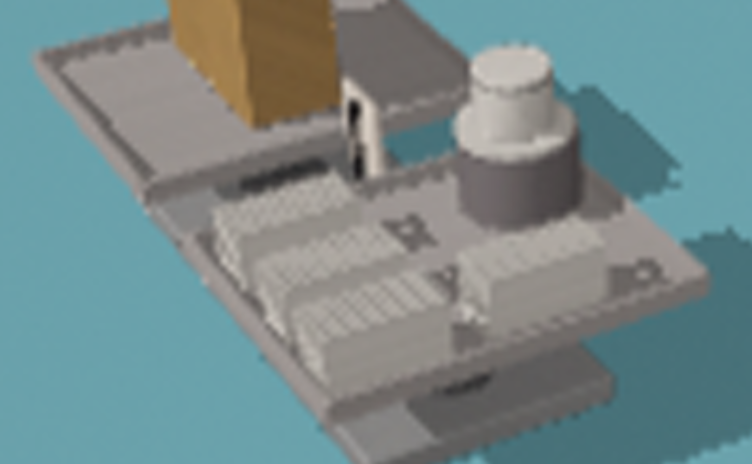

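```bash
python3 - <<'E'
from h import *
a=cv2.cvtColor(cv2.imread("pics/side0.png"),cv2.COLOR_BGR2GRAY);b=cv2.cvtColor(cams.get_image("side"),cv2.COLOR_BGR2GRAY)
t=a[115:150,178:206]
A=cv2.resize(a,None,fx=8,fy=8,interpolation=cv2.INTER_CUBIC);B=cv2.resize(b,None,fx=8,fy=8,interpolation=cv2.INTER_CUBIC)
T=A[115*8:150*8,178*8:206*8]
r=cv2.matchTemplate(B[95*8:170*8,160*8:225*8],T,cv2.TM_CCOEFF_NORMED);_,m,_,l=cv2.minMaxLoc(r);print(m,"shift px",(l[0]/8+160-178,l[1]/8+95-115))
X=np.array([467,483,120.]);
for dz in (12,16,20):print(dz,proj("side",X+[0,0,dz])-proj("side",X))
E
```

```text
0.8835389018058777 shift px (-0.5, -3.75)
12 [-0.35993267 -2.85813537]
16 [-0.48070773 -3.81717989]
20 [-0.60188485 -4.77941713]
```

The box has risen 15.7 mm against 16 mm expected for level. The mug, reel and screwdriver look unchanged, and both cans stand in the tray. I'll hand the job in.

```bash
python3 -c "
from cell import order
print(order.finish_job())"
```

```text
the job is handed in; nothing more can be done
None
```

The job is done and handed in at about 61 s of the 210 s allowed.

- **Can and tub:** Can m was the first can I tried and it nested fully, with its collar flush on the tub rim. I tried it first because the tub's bore measured about 52 mm in the wrist camera. Cans k and l were never tried in the tub. The tub with can m stands upright on the work pan.
- **Balance:** It took four heat sinks. The pan did not move with two or three. With the fourth, the box rose 15.7 mm, where level would be 16 mm. A rougher check of the rim corners gave about 96 mm for the work pan and 90 mm for the reference pan. That check was too coarse (errors of about 5 mm) to confirm or rule out level.
- **Unused cans:** l and k stand upright in the black tray. One heat sink was left over on the bench.
- **Bystanders:** The last pictures show the mug, reel and screwdriver where they were. The box moved only with its pan.
- **Arm posture:** At one point joints 3 and 5 came very close to their range limits (1.31 of 1.32 and -1.09 of -1.10 rad). In the readings I took, no joint was past its range. The largest contact force I saw was about 7 N.

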